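# Load the strap-end die into the hand press

### The job

Set up the hand press for trimming strap ends: put the strap-end die (the long narrow plywood board) on the press bed, blades up and its pointed end first, and slide it between the guides and in under the platen until it sits fully home against the back stop. The stop is already set and held only by its clamp, so bring the die up to it gently without pushing it off its setting, and leave everything else on the bench where it is.

Things in the scene. Friction and masses are not known exactly. Their poses are not given: they have to be found in the camera images.
- die_center (a point): Centre (half-way up the board) of the strap-end die: loose plywood board 140 x 56 x 18 mm, about 0.34 kg, lying on the bench blades up. Steel rules and orange pads stand 6 mm above the board, well inside its edges, outlining a strap with one pointed end. x runs along the board to the pointed end, y across, z up out of the bladed face.
- die_tip (a point): Middle of the die's leading end face (the end where the outline is pointed), half-way up the board: 70 mm along the die's x axis from its centre. Same axes.
- mouth (a point): On the fixed press: top of its steel bed (30 mm above the bench), midway between the guides, straight below the platen's front edge. x is the level feed direction into the press, y across it, z up. The bed is 170 mm wide, clear from x = -170 mm up to the column at x = 166 mm.
- lead_in (a point): On the press, bed level, 62 mm before the mouth: where the flared lead-ins of the two guide bars begin, about 88 mm apart. From 29 mm farther in the bars run straight, 60 mm apart (2 mm clearance a side for the die), 12 mm high, 18 mm wide. Axes as the mouth.
- platen_edge (a point): On the press: middle of the platen's lower front edge, 62 mm above the mouth; axes as the mouth. The platen with its white pad overhangs the bed for 160 mm in x, 120 mm wide, 22 mm thick. The ram and head above it begin 46 mm farther in. The raised hand lever does not move. With the die home, its rear end is 4 to 16 mm inside this edge: an upright finger cannot follow, one leaning in by 40 to 45 degrees can.
- stop_face (a point): Middle of the front face of the brass back stop, at bed level; axes as the mouth. The face is 52 mm wide, 15 mm high, and stands between the guides 144 to 156 mm in from the mouth, differently each time, on a rod out through the column. A clamp holds it by friction: it slips along x when pushed with more than about 16 N; the die slides on the bed with 1 to 5 N.
- card_die: Bystander: a shorter die, plywood board 100 x 66 x 18 mm, square outline. Origin under its centre.
- maul: Bystander: wooden maul standing on its head, 215 mm tall, head 68 mm across. Origin under its centre.
- spool: Bystander: spool of black thread, 42 mm across, 52 mm tall. Origin under its centre.
- glue: Bystander: white glue bottle, 42 mm across, 115 mm tall. Origin under its centre.
- slab: Bystander: black rubber punching slab 150 x 110 x 25 mm. Origin under its centre.
- iron: Bystander: steel pricking iron lying flat, about 120 mm long. Origin near its middle.
- knife: Bystander: knife with a red handle lying flat, about 185 mm long. Origin near its middle.
- folder: Bystander: white folding bone 140 x 22 x 6 mm. Origin under its centre.
Things that resemble listed ones, but are neither listed nor needed, are in the scene too. Leave any pink look-alike of the part that bears die_center alone.

How it is judged:
By the outcome, as a careful person would: the job done as asked, in the order asked, and still so for the second after the job is handed in, with the robot touching nothing.
It also fails if it takes over 50 s, if anything falls off the work surface, if the arm or the gripper's body presses on something with over 40 N, if the wrist force passes 120 N, or if a joint passes its speed limit or range.

### The arm

A 6-joint arm with a two-finger parallel gripper is mounted at the origin on the work surface. World frame = base frame: x ahead of the robot, y to its left, z up, the work surface at z = 0. Lengths are in m, angles in rad, forces in N, time in s.
With the tool pointing down it reaches from about 0.25 to 0.775 m from the base axis. Payload 4 kg.
Tool frame: the origin (TCP) lies at the very end of the fingers, on their centre line; the grasp point (between the pads) lies 19 mm behind it; z points along the fingers, x is the direction in which the jaws open and shut, and the axes are right-handed (so a half turn about z gives the same grasp; the last joint's range is limited). The gripper opens to 85 mm and grips with 20 to 120 N. Pads are 22 mm wide; open, the fingers measure 114 mm over their backs; the gripper's body (76 mm by 85 mm) begins 54 mm behind the grasp point. The pads swing forward as they close: fully open they stand 13 mm farther back than shut.
Start: joints at [1.133, 0.087, 1.371, -0, 1.684, -0.103], TCP at [0.181, 0.519, 0.205] pointing down, gripper open.
Joint ranges: [-3.1, 3.1], [-0.76, 2.03], [0.27, 2.55], [-1.08, 4.22], [0.17, 2.65], [-2.57, 2.57]. Speed limits (rad/s): [2.79, 2.79, 3.14, 3.14, 3.14, 3.14].

### API

Orientations are given as a rotation vector (axis times angle).
In Python, from plant import robot, eyes, workorder gives the robot as it stands. The module is installed in compiled form; this text tells all that it offers.
- The arm moves only by the tool drive_tool, never from a script. Its argument "deltas" is a list of rows, each a list of 5 numbers: the opening in per cent of the stroke, from 0 (shut) to 100 (fully open), then the shift along the tool's x, y, z in cm, then the turn about the tool's z in degrees. In form: [[gripper, tx, ty, tz, yaw], ...]. A call has 1 to 20 rows; each row shifts and turns the commanded pose from where the row before left it, along the tool's axes as they then stand; what a row does not reach is not made up. A row lasts 1/10 s, in which the tool goes at most 50 mm and 8.59 degrees, less where a joint would pass 70% of its speed; a pose out of reach is approached as far as the arm can. A call with a gripper value outside its range is refused whole. The fingers move at their own pace and stop on an object; "force" is the grip in N (left out, the last holds). Time passes only in rows, so rows that do not move let the fingers close. It gives the time, the measured TCP pose, the force and the opening at its end, in the units of the state.
- robot.state(): the state, without advancing time (a new reading comes with each control period).
- eyes.get_image(name): name is "side" or "top"; returns a dict with "img" (480x640x3 uint8, blue, green, red), "fx", "fy", "cx", "cy" (pixels), "T" (4x4, takes a point from camera to world coordinates). Camera axes: x right, y down, z forward; pixel columns grow to the right and rows downward; lengths in m; the calibration is good to about 2 mm. A picture is of the moment at which its call begins. There is no depth.
- workorder.close_job(): hands the job in, once; it reports no verdict.
The state is a dict: "t": time; "qpos": joint angles; "qd": joint speeds; "effort": joint torques, N m; "tool_pos": TCP position; "ee_rot": TCP orientation; "ft_force": force on the tool from outside, world axes, zero at the start; "wrist_torque": the same for the moment, N m; "width": finger opening in m.
Only numpy, scipy, OpenCV 4.12 (cv2) and the standard library are available. Lean on these libraries where they do the work, as an engineer would, in place of code of your own. Each camera call takes 0.05 s, during which the arm holds its last target.

## Working session

There is one attempt and no reset: what is moved stays moved. The work goes in short steps, Python scripts to look and compute and a tool call to move; the robot and the scene stay as the last step left them, time stands still between calls to the robot, and variables do not carry over. Pictures are saved under pics/ and viewed, and the job is handed in when it is done.

Besides the shell and the picture viewer there is one more tool, called after ">>>" as a command line: name --pt "numbers of a row" for each row, then --argument value for the rest. drive_tool: Moves the arm, as the interface text tells. Its arguments: {"type":"object","properties":{"deltas":{"type":"array"},"force":{"type":"number"}},"required":["deltas"]}

```bash
mkdir -p pics; cat > h.py <<'E'
import numpy as np, cv2
from plant import robot, eyes, workorder
def ray(c,u,v):
    T=np.array(c['T']); d=T[:3,:3]@np.array([(u-c['cx'])/c['fx'],(v-c['cy'])/c['fy'],1]); return T[:3,3],d
def pl(c,u,v,z):
    o,d=ray(c,u,v); return o+d*(z-o[2])/d[2]
def proj(c,p):
    T=np.array(c['T']); q=T[:3,:3].T@(np.array(p)-T[:3,3]); return np.array([c['fx']*q[0]/q[2]+c['cx'],c['fy']*q[1]/q[2]+c['cy']])
E
python3 - <<'E'
from h import *
import pickle
for n in ("top","side"):
    c=eyes.get_image(n); cv2.imwrite(f"pics/{n}0.png",c['img']); pickle.dump(c,open(f"{n}0.pkl","wb"))
    print(n,c['fx'],c['cx'],c['cy'],np.round(c['T'],3).tolist())
print(robot.state())
E
```

```text
top 535.3820102256276 314.3049284847017 234.63987014410816 [[-0.0, -0.994, 0.106, 0.394], [-1.0, -0.001, -0.013, 0.107], [0.013, -0.106, -0.994, 1.211], [0.0, 0.0, 0.0, 1.0]]
side 594.9624795045188 324.6465742042369 239.0813936584822 [[0.943, -0.234, 0.237, 0.231], [-0.332, -0.615, 0.715, -0.821], [-0.021, -0.753, -0.658, 0.916], [0.0, 0.0, 0.0, 1.0]]
{'t': 0.1, 'qpos': array([ 1.13291967e+00,  8.78229152e-02,  1.37212907e+00,  1.83011670e-05,
        1.68361563e+00, -1.03085968e-01]), 'qd': array([-1.23025908e-03, -4.59592732e-04,  2.04151990e-04, -8.41471986e-04,
       -6.01592877e-04,  8.19682904e-05]), 'effort': array([ 2.75046303e-03, -3.53017330e+01, -3.14216781e+01, -2.05313013e-04,
        7.95739208e-03, -3.27898408e-05]), 'tool_pos': array([0.18048496, 0.51899596, 0.20357488]), 'ee_rot': array([ 2.55973247,  1.81971319, -0.00271324]), 'ft_force': array([-0.22410836,  0.04828924,  0.40825471]), 'wrist_torque': array([ 0.0095283 , -0.00447617, -0.00566708]), 'width': 0.08545177203533352}
```

View pics/top0.png

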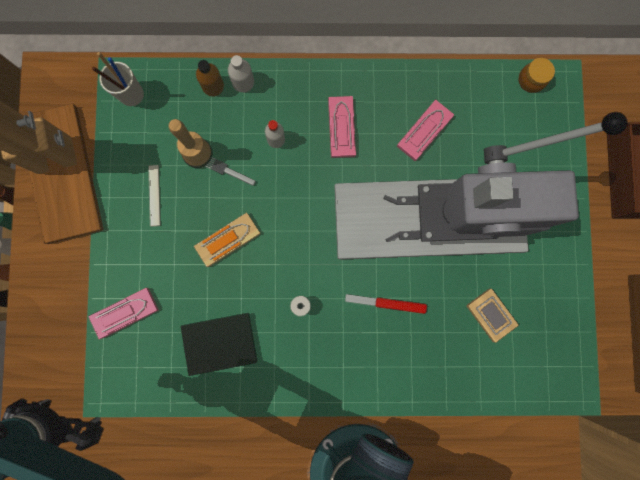

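View pics/side0.png

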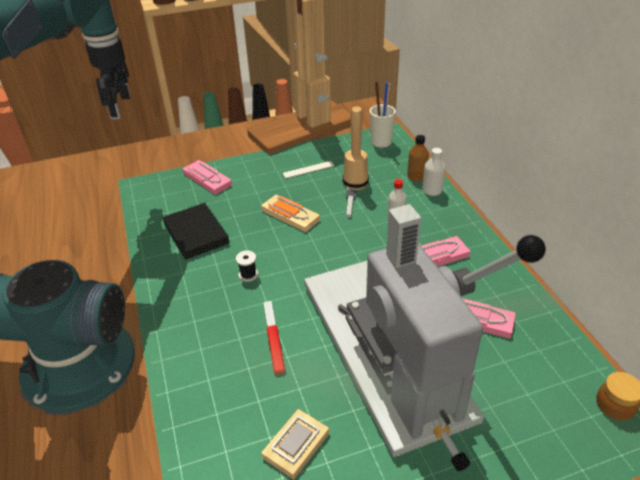

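```bash
python3 - <<'E'
from h import *
t=cv2.imread('pics/top0.png'); s=cv2.imread('pics/side0.png')
a=cv2.resize(t[205:275,180:275],None,fx=4,fy=4,interpolation=cv2.INTER_CUBIC)
b=cv2.resize(t[170:270,325:480],None,fx=4,fy=4,interpolation=cv2.INTER_CUBIC)
c=cv2.resize(s[180:240,245:335],None,fx=4,fy=4,interpolation=cv2.INTER_CUBIC)
d=cv2.resize(s[0:130,40:190],None,fx=4,fy=4,interpolation=cv2.INTER_CUBIC)
cv2.imwrite('pics/c1.png',np.vstack([np.hstack([a,np.zeros((280,740-380,3),np.uint8)]),np.zeros((1,740,3),np.uint8)]) )
im=np.zeros((290,760,3),np.uint8); im[:280,:380]=a; im[:240,390:750]=c; cv2.imwrite('pics/c1.png',im)
cv2.imwrite('pics/c2.png',b); cv2.imwrite('pics/c3.png',d)
E
```

```text
(no output)
```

View pics/c1.png

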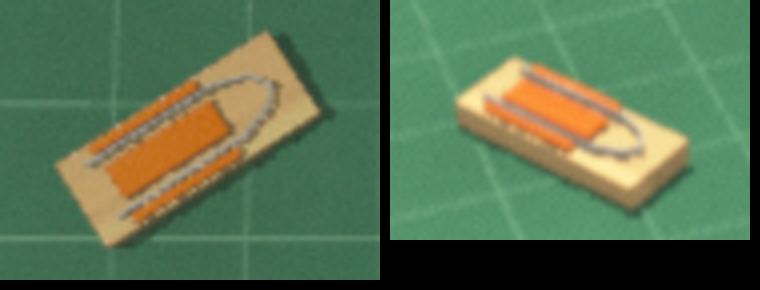

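View pics/c2.png

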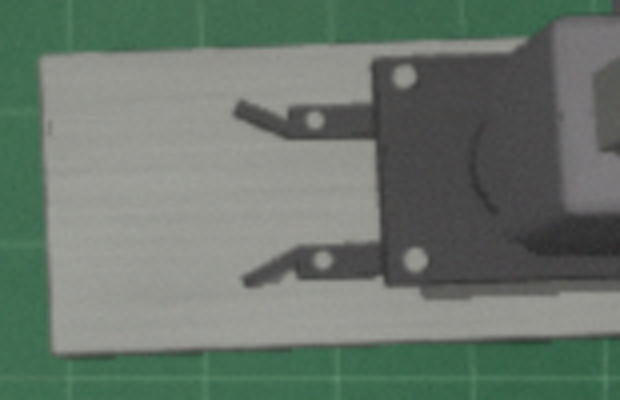

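View pics/c3.png

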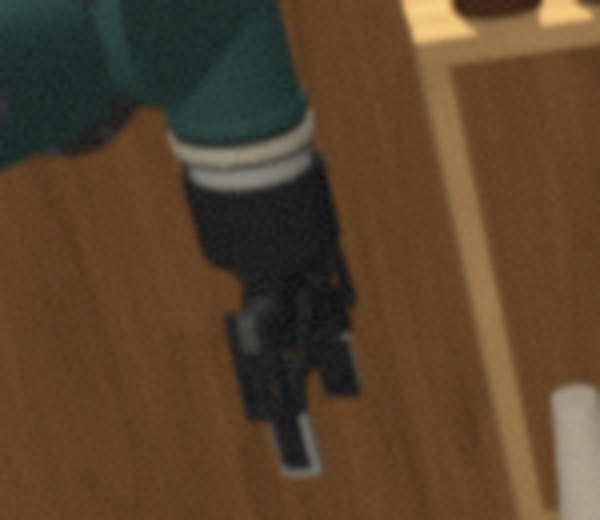

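Candidates for the die in the top view:
- Plywood board with orange pads at (227,240).
- Pink look-alikes at (342,127), (426,130) and (124,313).
- Square card die at (493,315).

I choose (227,240). The crop confirms natural plywood, orange pads, blades up, and the pointed end to the upper right at about (255,218). The second crop shows the guide flares at about (386,197) and (388,240), and the platen's front edge near column 420.

```bash
python3 - <<'E'
from h import *
import pickle
c=pickle.load(open('top0.pkl','rb')); im=c['img']; hsv=cv2.cvtColor(im,cv2.COLOR_BGR2HSV)
m=np.zeros(im.shape[:2],np.uint8); m[205:275,180:275]=255
w=cv2.bitwise_and(cv2.inRange(hsv,(5,60,110),(28,255,255)),m); w=cv2.morphologyEx(w,cv2.MORPH_CLOSE,np.ones((7,7)))
k=max(cv2.findContours(w,0,2)[0],key=cv2.contourArea)
P=np.array([pl(c,*p[0],0.018)[:2] for p in k],np.float32)
r=cv2.minAreaRect(P*1000); print('die',r, cv2.minAreaRect(k))
cen=np.array(r[0])/1000
b=cv2.boxPoints(r)/1000
e=[(b[i]-b[(i+1)%4]) for i in range(2)]; L=max(e,key=np.linalg.norm); L/=np.linalg.norm(L)
tip=pl(c,263,222,.02)[:2]
if (tip-cen)@L<0: L=-L
print('cen',cen,'dir deg',np.degrees(np.arctan2(L[1],L[0])))
# press: from crop c2 (/4 + offset)
f=lambda u,v:(325+u/4-.0,170+v/4)
for n,(u,v),z in [('bedfrontL',(40,56),.03),('bedfrontR',(53,353),.03),('flareL',(237,107),.042),('flareR',(246,281),.042),
  ('gL in start',(292,138),.042),('gL in end',(374,137),.042),('gR in start',(300,247),.042),('gR in end',(381,244),.042),('platL',(375,58),.114),('platR',(386,285),.114)]:
    print(n,np.round(pl(c,*f(u,v),z)*1000,1))
# bed long edges
g=cv2.inRange(hsv,(0,0,120),(180,40,255)); mm=np.zeros_like(g); mm[170:270,330:380]=255
g=cv2.bitwise_and(g,mm)
for nm,fn in(('up',np.min),('lo',np.max)):
    pts=[]
    for u in range(342,378):
        v=np.where(g[:,u])[0]
        if len(v): pts.append(pl(c,u,fn(v),.03)[:2]*1000)
    pts=np.array(pts); q=np.polyfit(pts[:,1],pts[:,0],1); print(nm,'x = ',q, pts[0],pts[-1])
lf=[]
for v in range(188,254):
    u=np.where(g[v])[0]
    if len(u): lf.append(pl(c,u.min(),v,.03)[:2]*1000)
lf=np.array(lf); print('front y=',np.polyfit(lf[:,0],lf[:,1],1),lf[0],lf[-1])
E
```

```text
die ((510.3248291015625, 287.57476806640625), (57.08370590209961, 139.69146728515625), 32.691368103027344) ((226.37425231933594, 239.3425750732422), (25.27566909790039, 63.01117706298828), 57.7243537902832)
cen [0.51032483 0.28757477] dir deg -57.30863
bedfrontL [633.9  45.1  30. ]
bedfrontR [467.3  38.6  30. ]
flareL [603.  -63.4  42. ]
flareR [506.2 -67.   42. ]
gL in start [585.7 -93.6  42. ]
gL in end [ 586.4 -139.1   42. ]
gR in start [525. -97.  42.]
gR in end [ 526.7 -141.8   42. ]
platL [ 616.2 -125.4  114. ]
platR [ 497.3 -128.6  114. ]
up x =  [-3.65532570e-02  6.36572762e+02] [636.20245746  29.33414213] [638.68615699 -49.31438324]
lo x =  [-3.91841449e-02  4.70551157e+02] [470.056078    30.27580718] [472.32418076 -47.21512738]
front y= [ 0.03780076 20.85055349] [624.78206477  45.0899711 ] [478.90506914  39.07689832]
```

```bash
cat >> h.py <<'E'
from scipy.spatial.transform import Rotation as R
M=np.array([.5568,-.128]); F=np.array([.0374,-.9993]); A=np.array([.9993,.0374])
def go(x,y,z,ang=None):
    s=robot.state(); Rm=R.from_rotvec(s['ee_rot']).as_matrix(); p=s['tool_pos']
    a=np.degrees(np.arctan2(Rm[1,0],Rm[0,0]))
    print('t',round(s['t'],2),'pos',np.round(p*1000,1),'xang',round(a,2),'F',np.round(s['ft_force'],1),'w',round(s['width']*1000,1),'tilt',np.round(Rm[:,2],3))
    if ang is not None:
        print('yaw',round(-((ang-a+180)%360-180),2))
        th=np.radians(ang); Q=np.array([[np.cos(th),np.sin(th),0],[np.sin(th),-np.cos(th),0],[0,0,-1]])
        print('after-yaw tool delta cm',np.round(100*Q.T@(np.array([x,y,z])-p),2))
    print('tool delta cm',np.round(100*Rm.T@(np.array([x,y,z])-p),2), 'q6',s['qpos'].round(2))
def pf(d,l=0): return M+F*d+A*l
E
python3 -c "
from h import *
go(.5103,.2876,.1,32.7)"
```

```text
t 0.1 pos [180.5 519.  203.6] xang 70.82 F [-0.2  0.   0.4] w 85.5 tilt [-0.001 -0.002 -1.   ]
yaw 38.12
after-yaw tool delta cm [15.25 37.29 10.36]
tool delta cm [-11.    38.76  10.37] q6 [ 1.13  0.09  1.37  0.    1.68 -0.1 ]
```

>>> drive_tool --pt "100 -0.9 3.2 0.5 0" --pt "100 -0.9 3.2 0.5 0" --pt "100 -0.9 3.2 0.5 0" --pt "100 -0.9 3.2 0.5 0" --pt "100 -0.9 3.2 0.5 0" --pt "100 -0.9 3.2 0.5 0" --pt "100 -0.9 3.2 0.5 0" --pt "100 -0.9 3.2 0.5 0" --pt "100 -0.9 3.2 0.5 0" --pt "100 -0.9 3.2 0.5 0" --pt "100 -0.9 3.2 0.5 0" --pt "100 -0.9 3.2 0.5 0" --pt "100 0 0 0 7.6" --pt "100 0 0 0 7.6" --pt "100 0 0 0 7.6" --pt "100 0 0 0 7.6" --pt "100 0 0 0 7.6" --pt "100 0 0 0 0" --force 60

```text
t: 1.9
tool_pos: [0.5076, 0.2911, 0.1439]
ee_rot: [3.013, 0.888, -0.002]
ft_force: [-0.2, -0.3, 0.1]
width: 0.0852
```

```bash
python3 - <<'E'
from h import *
go(.5103,.2876,.0,32.7)
c=eyes.get_image('side'); cv2.imwrite('pics/s1.png',cv2.resize(c['img'][60:280,180:420],None,fx=2.5,fy=2.5,interpolation=cv2.INTER_CUBIC))
E
```

```text
t 1.9 pos [507.6 291.1 143.9] xang 32.83 F [-0.2 -0.3  0.1] w 85.2 tilt [-0.001 -0.001 -1.   ]
yaw 0.13
after-yaw tool delta cm [ 0.04  0.44 14.39]
tool delta cm [ 0.06  0.45 14.39] q6 [ 0.42  0.19  1.38  0.    1.58 -0.15]
```

View pics/s1.png

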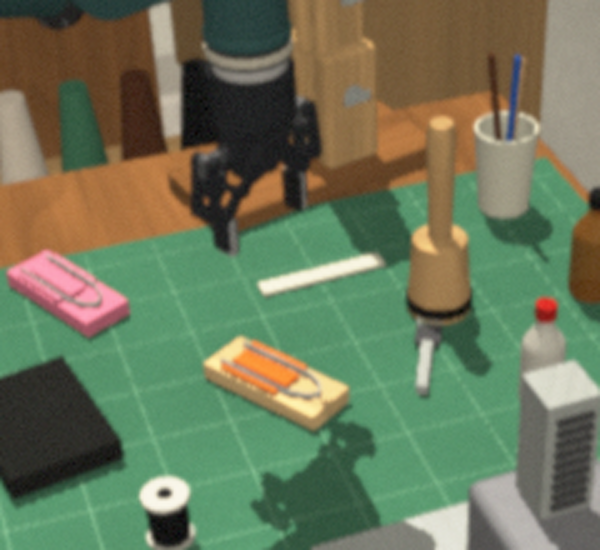

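The side view shows the die at crop (275,380), with the open gripper high above it and nothing between them. Descending to grasp.

>>> drive_tool --pt "100 0.06 0.45 0 0" --pt "100 0 0 3 0" --pt "100 0 0 3 0" --pt "100 0 0 3 0" --pt "100 0 0 2 0" --pt "100 0 0 2 0" --pt "100 0 0 1 0" --pt "100 0 0 0.3 0" --pt "40 0 0 0 0" --pt "40 0 0 0 0" --pt "40 0 0 0 0" --pt "40 0 0 0 0" --pt "40 0 0 0 0" --pt "40 0 0 0 0" --force 60

```text
t: 3.35
tool_pos: [0.511, 0.2879, 0.0019]
ee_rot: [-3.013, -0.888, -0.001]
ft_force: [0.2, 0.4, -0.6]
width: 0.0343
```

```bash
python3 - <<'E'
from h import *
go(.5103,.2876,.0,32.7)
c=eyes.get_image('side'); cv2.imwrite('pics/s2.png',cv2.resize(c['img'][80:260,210:380],None,fx=3,fy=3,interpolation=cv2.INTER_CUBIC))
E
```

```text
t 3.35 pos [511.  287.9   1.9] xang 32.82 F [ 0.2  0.4 -0.6] w 34.3 tilt [ 0.  0. -1.]
yaw 0.12
after-yaw tool delta cm [-0.08 -0.01  0.19]
tool delta cm [-0.08 -0.01  0.19] q6 [ 0.42  0.29  1.55  0.    1.3  -0.16]
```

View pics/s2.png

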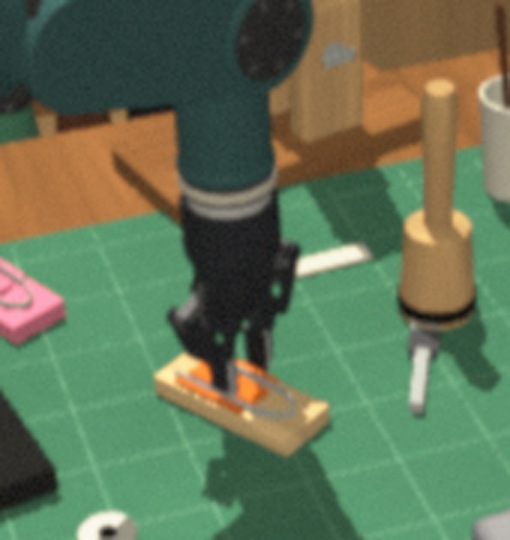

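```bash
python3 - <<'E'
from h import *
s=robot.state(); Rm=R.from_rotvec(s['ee_rot']).as_matrix()
c=eyes.get_image('side'); im=c['img'].copy()
im=cv2.resize(im[120:250,220:350],None,fx=6,fy=6,interpolation=cv2.INTER_CUBIC)
for z in(0,.02,.04):
  for h in(-.017,0,.017):
    p=s['tool_pos']+Rm[:,0]*h+np.array([0,0,z]); u=proj(c,p); print(z,h,u.round(1)); cv2.circle(im,tuple(int(q) for q in (u-[220,120]+.5)*6),3,(255,255,0),-1)
cv2.imwrite('pics/s3.png',im[:600]); print(s['width'],s['ft_force'])
E
```

```text
0 -0.017 [285.5 218.7]
0 0 [290.  215.1]
0 0.017 [294.5 211.6]
0.02 -0.017 [285.  212.2]
0.02 0 [289.6 208.7]
0.02 0.017 [294.  205.2]
0.04 -0.017 [284.5 205.7]
0.04 0 [289.1 202.2]
0.04 0.017 [293.6 198.7]
0.03414310670545654 [ 0.30161699 -0.37330777 -0.97679586]
```

View pics/s3.png

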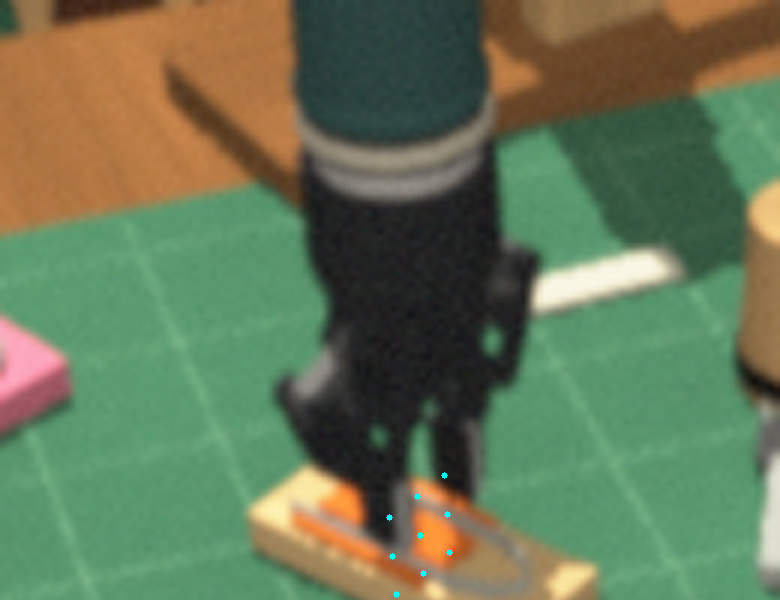

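```bash
python3 - <<'E'
from h import *
import pickle
c=pickle.load(open('side0.pkl','rb'))
d=np.array([np.cos(np.radians(32.8)),np.sin(np.radians(32.8)),0])
for z in (.1439,.152,.157,.165):
  for h in(-.0425,-.055,.0425): print(z,h,((proj(c,np.array([.5076,.2911,0])+d*h+[0,0,z])-[180,60])*2.5).round(0))
E
```

```text
0.1439 -0.0425 [231. 288.]
0.1439 -0.055 [221. 294.]
0.1439 0.0425 [291. 245.]
0.152 -0.0425 [230. 280.]
0.152 -0.055 [221. 287.]
0.152 0.0425 [291. 238.]
0.157 -0.0425 [230. 276.]
0.157 -0.055 [220. 282.]
0.157 0.0425 [290. 234.]
0.165 -0.0425 [229. 268.]
0.165 -0.055 [220. 275.]
0.165 0.0425 [290. 226.]
```

>>> drive_tool --pt "100 -0.08 0 -0.5 0" --pt "100 0 0 0 0" --pt "100 0 0 0 0" --pt "100 0 0 0 0" --pt "100 0 0 0 0" --pt "100 0 0 0 0"

```text
t: 4.05
tool_pos: [0.5101, 0.2874, 0.0065]
ee_rot: [-3.014, -0.887, 0.0]
ft_force: [0.6, -0.5, -0.5]
width: 0.0855
```

```bash
python3 - <<'E'
from h import *
go(.5103,.2876,.0,32.7)
s=robot.state(); Rm=R.from_rotvec(s['ee_rot']).as_matrix()
c=eyes.get_image('side'); im=c['img'].copy()
im=cv2.resize(im[120:250,220:350],None,fx=6,fy=6,interpolation=cv2.INTER_CUBIC)
for z in(0,.013,.03):
  for h in(-.0425,-.055,.0425,.055):
    p=s['tool_pos']+Rm[:,0]*h+np.array([0,0,z]); u=proj(c,p); cv2.circle(im,tuple(int(q) for q in (u-[220,120]+.5)*6),3,(255,255,0),-1)
cv2.imwrite('pics/s4.png',im[180:780])
c=eyes.get_image('top'); cv2.imwrite('pics/t4.png',cv2.resize(c['img'][170:300,140:300],None,fx=4,fy=4,interpolation=cv2.INTER_CUBIC))
E
```

```text
t 4.05 pos [510.1 287.4   6.5] xang 32.82 F [ 0.6 -0.5 -0.5] w 85.5 tilt [-0.  0. -1.]
yaw 0.12
after-yaw tool delta cm [ 0.02 -0.01  0.65]
tool delta cm [ 0.02 -0.01  0.65] q6 [ 0.42  0.28  1.55  0.    1.31 -0.16]
```

View pics/s4.png

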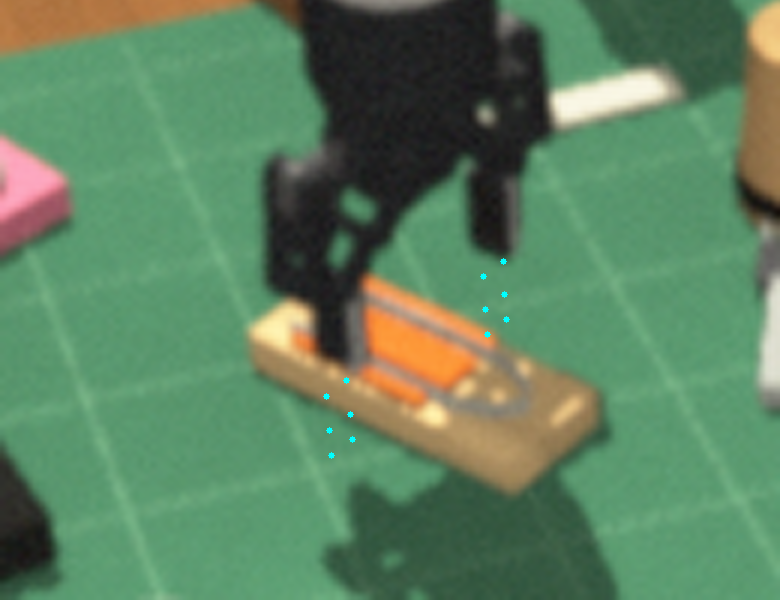

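View pics/t4.png

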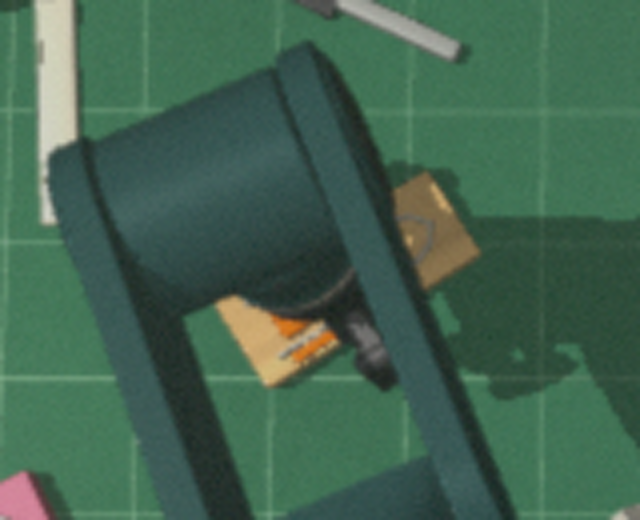

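The reported TCP is about 20–25 mm lower than where the tips appear in the side view. The open tips sit at crop (345,365) and (500,255), above the z+30 mm markers, so the first close passed over the board. I'll descend with force checks.

>>> drive_tool --pt "100 0 0 1 0" --pt "100 0 0 1 0" --pt "100 0 0 0 0"

```text
t: 4.45
tool_pos: [0.5082, 0.2865, -0.0162]
ee_rot: [3.013, 0.887, -0.008]
ft_force: [-0.8, 0.2, -1.2]
width: 0.0854
```

```bash
python3 - <<'E'
from h import *
go(.5103,.2876,.0,32.7)
s=robot.state(); Rm=R.from_rotvec(s['ee_rot']).as_matrix()
c=eyes.get_image('side'); im=c['img'].copy()
im=cv2.resize(im[120:250,220:350],None,fx=6,fy=6,interpolation=cv2.INTER_CUBIC)
for z in(.013,.03):
  for h in(-.0425,-.055,.0425,.055):
    p=s['tool_pos']+Rm[:,0]*h+np.array([0,0,z]); u=proj(c,p); cv2.circle(im,tuple(int(q) for q in (u-[220,120]+.5)*6),3,(255,255,0),-1)
cv2.imwrite('pics/s5.png',im[180:780])
E
```

```text
t 4.45 pos [508.2 286.5 -16.2] xang 32.81 F [-0.8  0.2 -1.2] w 85.4 tilt [-0.005 -0.002 -1.   ]
yaw 0.11
after-yaw tool delta cm [ 0.23  0.02 -1.62]
tool delta cm [ 0.22  0.02 -1.62] q6 [ 0.42  0.31  1.57  0.    1.27 -0.16]
```

View pics/s5.png

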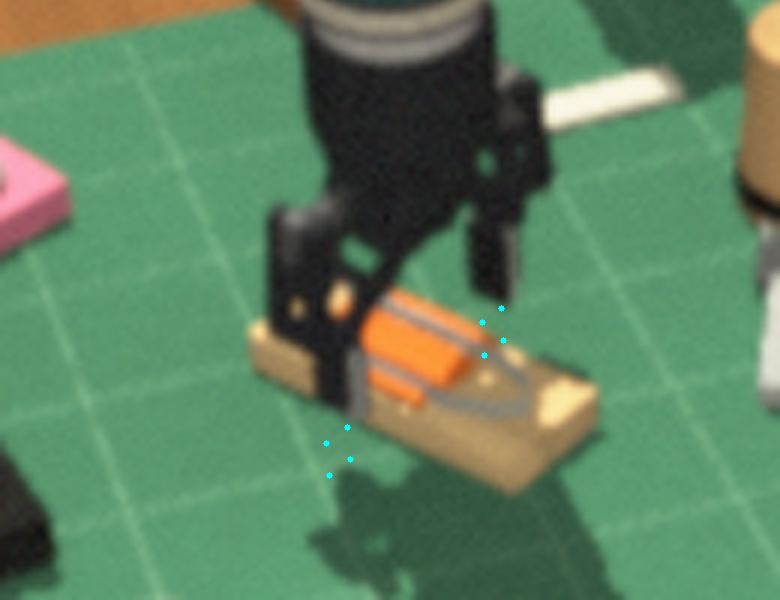

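>>> drive_tool --pt "100 0 0 0.5 0" --pt "100 0 0 0.4 0" --pt "100 0 0 0 0"

```text
t: 4.8
tool_pos: [0.5097, 0.2872, -0.0231]
ee_rot: [3.014, 0.887, -0.002]
ft_force: [-0.4, -0.7, -0.5]
width: 0.0855
```

```bash
python3 - <<'E'
from h import *
go(.5103,.2876,.0,32.7)
c=eyes.get_image('side'); im=c['img'].copy()
im=cv2.resize(im[120:250,220:350],None,fx=6,fy=6,interpolation=cv2.INTER_CUBIC)
cv2.imwrite('pics/s6.png',im[180:780]);go(.5103,.2876,.0,32.7)
E
```

```text
t 4.8 pos [509.7 287.2 -23.1] xang 32.82 F [-0.4 -0.7 -0.5] w 85.5 tilt [-0.001 -0.    -1.   ]
yaw 0.12
after-yaw tool delta cm [ 0.07 -0.   -2.31]
tool delta cm [ 0.07 -0.   -2.31] q6 [ 0.42  0.31  1.57  0.    1.26 -0.16]
t 4.85 pos [509.9 287.3 -22.8] xang 32.82 F [0.1 0.2 0.3] w 85.3 tilt [-0.001 -0.    -1.   ]
yaw 0.12
after-yaw tool delta cm [ 0.05 -0.   -2.28]
tool delta cm [ 0.04 -0.   -2.28] q6 [ 0.42  0.31  1.57  0.    1.26 -0.16]
```

View pics/s6.png

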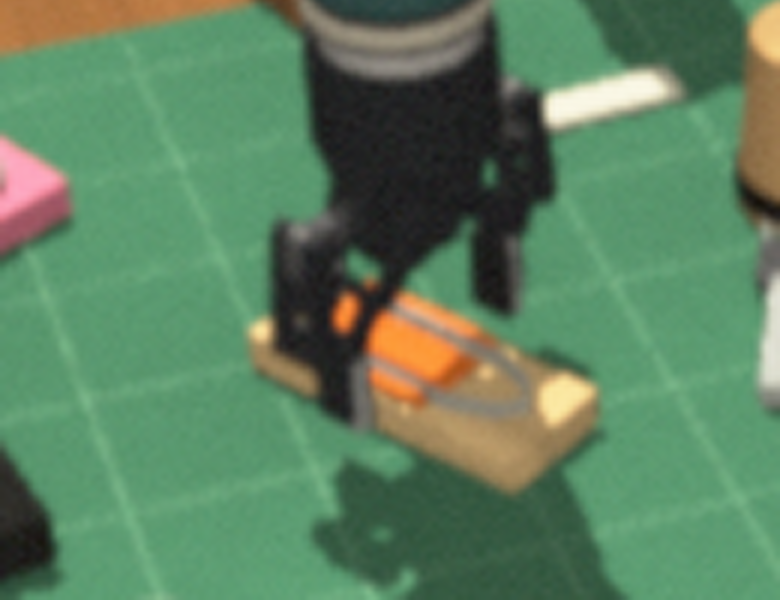

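>>> drive_tool --pt "50 0 0 0 0" --pt "50 0 0 0 0" --pt "50 0 0 0 0" --pt "50 0 0 0 0" --pt "50 0 0 0 0" --force 60

```text
t: 5.35
tool_pos: [0.5107, 0.2877, -0.0215]
ee_rot: [-3.013, -0.887, -0.002]
ft_force: [-0.5, -0.3, 4.1]
width: 0.0542
```

```bash
python3 - <<'E'
from h import *
go(.5103,.2876,.0,32.7)
c=eyes.get_image('side'); im=c['img'].copy()
im=cv2.resize(im[120:250,220:350],None,fx=6,fy=6,interpolation=cv2.INTER_CUBIC)
cv2.imwrite('pics/s7.png',im[180:780])
E
```

```text
t 5.35 pos [510.7 287.7 -21.5] xang 32.82 F [-0.5 -0.3  4.1] w 54.2 tilt [ 0.001  0.001 -1.   ]
yaw 0.12
after-yaw tool delta cm [-0.04 -0.02 -2.15]
tool delta cm [-0.04 -0.02 -2.15] q6 [ 0.42  0.31  1.57  0.    1.26 -0.16]
```

View pics/s7.png

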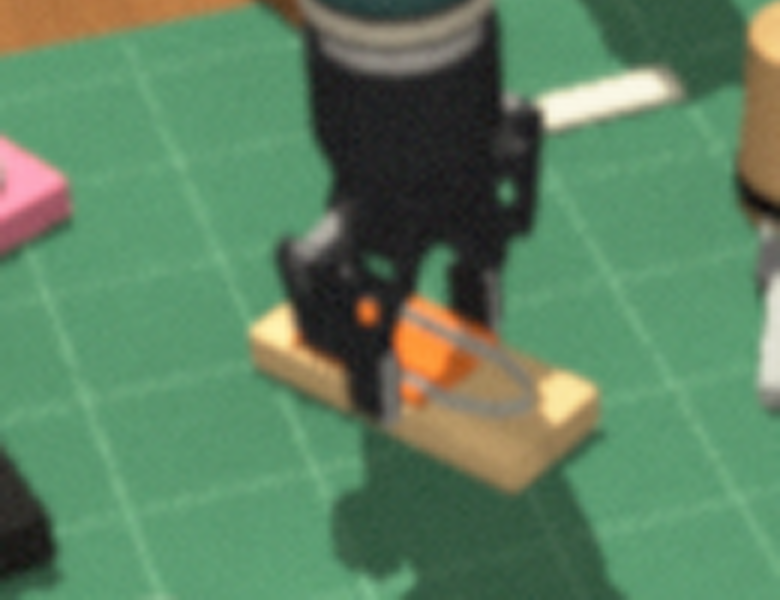

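>>> drive_tool --pt "50 0 0 -1 0" --pt "50 0 0 -2 0" --pt "50 0 0 -2.5 0" --pt "50 0 0 -2.5 0" --pt "50 0 0 -2 0" --pt "50 0 0 0 7.6" --pt "50 0 0 0 7.6" --pt "50 0 0 0 7.6" --pt "50 0 0 0 7.7" --pt "50 0 0 0 0"

```text
t: 6.4
tool_pos: [0.509, 0.2869, 0.0761]
ee_rot: [3.14, 0.064, -0.005]
ft_force: [-0.4, 0.3, -4.5]
width: 0.0542
```

```bash
python3 - <<'E'
from h import *
p=pf(-.112); print(p)
go(*p,.05,2.2)
c=eyes.get_image('side'); cv2.imwrite('pics/s8.png',cv2.resize(c['img'][80:260,210:380],None,fx=3,fy=3,interpolation=cv2.INTER_CUBIC))
E
```

```text
[ 0.5526112 -0.0160784]
t 6.4 pos [509.  286.9  76.1] xang 2.33 F [-0.4  0.3 -4.5] w 54.2 tilt [-0.003 -0.001 -1.   ]
yaw 0.13
after-yaw tool delta cm [ 3.19 30.44  2.61]
tool delta cm [ 3.13 30.45  2.64] q6 [0.42 0.22 1.47 0.   1.45 0.38]
```

View pics/s8.png

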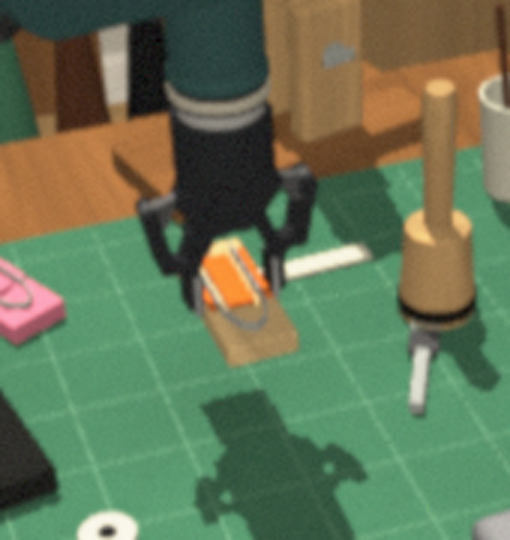

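The die is held level, with its tip pointing toward the press, at crop (245,310). Next I carry it over the bed.

>>> drive_tool --pt "50 0.26 2.5 0 0" --pt "50 0.26 2.5 0 0" --pt "50 0.26 2.5 0 0" --pt "50 0.26 2.5 0 0" --pt "50 0.26 2.5 0 0" --pt "50 0.26 2.5 0 0" --pt "50 0.26 2.5 0 0" --pt "50 0.26 2.5 0 0" --pt "50 0.26 2.5 0 0" --pt "50 0.26 2.5 0 0" --pt "50 0.26 2.5 0 0" --pt "50 0.27 2.5 0 0" --pt "50 0 0.2 0 0" --pt "50 0 0.2 0 0"

```text
t: 7.85
tool_pos: [0.5533, -0.0154, 0.0771]
ee_rot: [-3.14, -0.064, 0.002]
ft_force: [0.6, 0.9, -4.1]
width: 0.0541
```

```bash
python3 - <<'E'
from h import *
p=pf(-.112); print(p)
go(*p,.012,2.2)
c=eyes.get_image('side'); cv2.imwrite('pics/s9.png',cv2.resize(c['img'][120:420,220:480],None,fx=2,fy=2,interpolation=cv2.INTER_CUBIC))
c=eyes.get_image('top'); cv2.imwrite('pics/t9.png',cv2.resize(c['img'][150:290,290:480],None,fx=4,fy=4,interpolation=cv2.INTER_CUBIC))
E
```

```text
[ 0.5526112 -0.0160784]
t 7.85 pos [553.3 -15.4  77.1] xang 2.35 F [ 0.6  0.9 -4.1] w 54.1 tilt [-0.001  0.001 -1.   ]
yaw 0.15
after-yaw tool delta cm [-0.07  0.07  6.51]
tool delta cm [-0.06  0.07  6.51] q6 [-0.13  0.16  1.55  0.    1.44 -0.17]
```

View pics/s9.png

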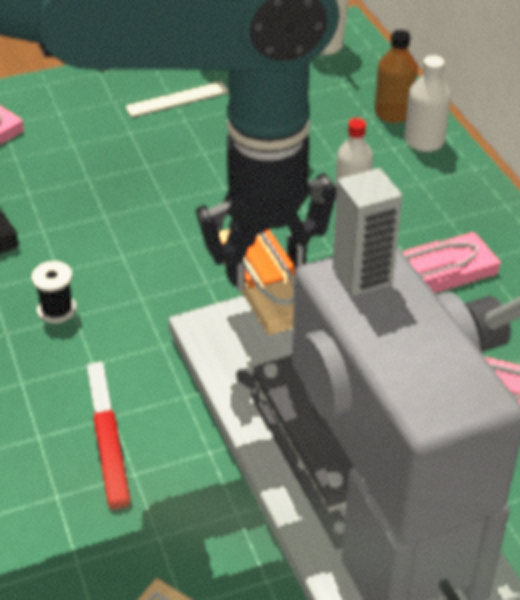

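View pics/t9.png

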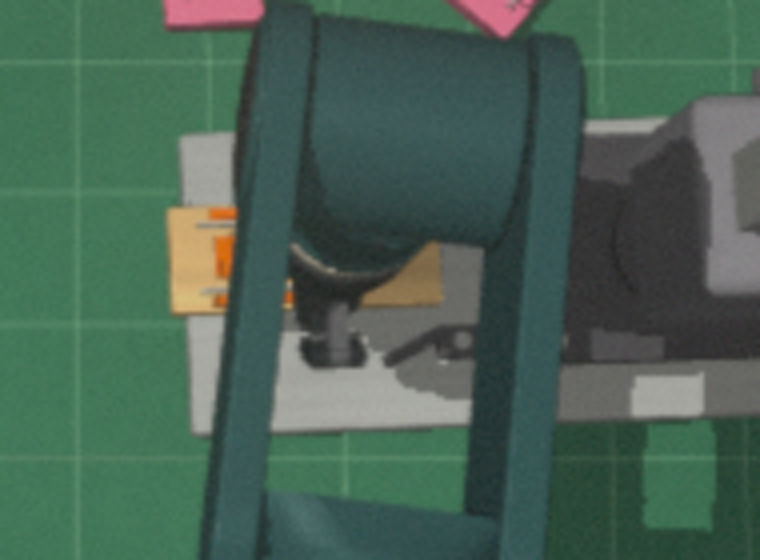

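```bash
python3 - <<'E'
from h import *
import pickle
c=pickle.load(open('top0.pkl','rb'))
for u,v in((168,208),(174,313),(442,304),(440,245)):
    p=pl(c,290+u/4,150+v/4,.1166)[:2]; q=p-M; print(np.round(p*1000,1),'d',round(q@F*1000,1),'lat',round(q@A*1000,1))
E
```

```text
[578.4  56. ] d -183.1 lat 28.5
[523.7  53.1] d -182.2 lat -26.3
[528.6 -85.2] d -43.8 lat -26.6
[559.3 -84.7] d -43.2 lat 4.1
```

>>> drive_tool --pt "50 -0.1 0 1.5 0" --pt "50 0 0 2 0" --pt "50 0 0 1.5 0" --pt "50 0 0 1 0" --pt "50 0 0 0.4 0" --pt "50 0 0 0 0" --pt "50 0 0 0 0"

```text
t: 8.65
tool_pos: [0.5535, -0.0151, 0.0144]
ee_rot: [3.141, 0.064, 0.003]
ft_force: [0.4, 0.2, -4.4]
width: 0.0541
```

>>> drive_tool --pt "50 0 0 0.1 0" --pt "50 0 0 0.1 0" --pt "50 0 0 0.1 0" --pt "50 0 0 0 0"

```text
t: 9.05
tool_pos: [0.5527, -0.0151, 0.0106]
ee_rot: [-3.141, -0.063, -0.0]
ft_force: [0.0, 0.4, -4.2]
width: 0.0541
```

>>> drive_tool --pt "50 0 0 0.1 0" --pt "50 0 0 0.1 0" --pt "50 0 0 0 0"

```text
t: 9.35
tool_pos: [0.5528, -0.0151, 0.0086]
ee_rot: [-3.141, -0.063, -0.0]
ft_force: [0.8, -0.2, -4.6]
width: 0.0543
```

```bash
python3 - <<'E'
from h import *
p=pf(-.112); print(p)
go(*p,.0085,2.2)
c=eyes.get_image('side'); cv2.imwrite('pics/s10.png',cv2.resize(c['img'][190:390,280:440],None,fx=3,fy=3,interpolation=cv2.INTER_CUBIC))
c=eyes.get_image('top'); cv2.imwrite('pics/t10.png',cv2.resize(c['img'][150:290,290:480],None,fx=4,fy=4,interpolation=cv2.INTER_CUBIC))
E
```

```text
[ 0.5526112 -0.0160784]
t 9.35 pos [552.8 -15.1   8.6] xang 2.32 F [ 0.8 -0.2 -4.6] w 54.3 tilt [ 0.  0. -1.]
yaw 0.12
after-yaw tool delta cm [-0.02  0.1   0.01]
tool delta cm [-0.02  0.1   0.01] q6 [-0.13  0.21  1.63  0.    1.3  -0.17]
```

View pics/s10.png

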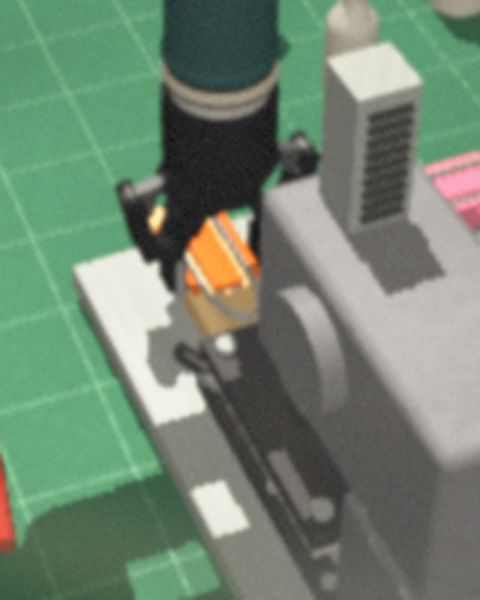

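View pics/t10.png

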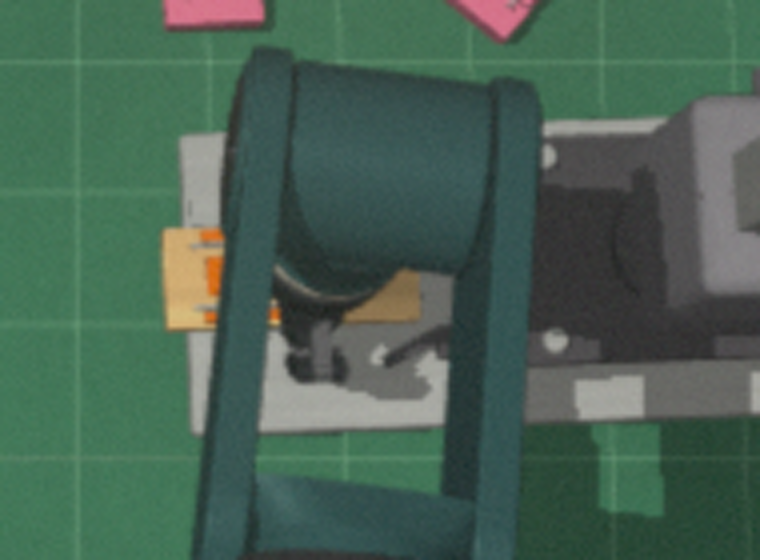

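```bash
python3 - <<'E'
from h import *
import pickle
c=pickle.load(open('top0.pkl','rb'))
for u,v in((163,229),(166,329),(420,319),(419,270)):
    p=pl(c,290+u/4,150+v/4,.049)[:2]; q=p-M; print(np.round(p*1000,1),'d',round(q@F*1000,1),'lat',round(q@A*1000,1))
E
```

```text
[578.1  55.6] d -182.7 lat 28.2
[522.9  54.2] d -183.3 lat -27.0
[528.6 -84.9] d -44.1 lat -26.5
[555.7 -84.8] d -43.2 lat 0.5
```

>>> drive_tool --pt "50 0 0 0.1 0" --pt "50 0 0 0.1 0" --pt "50 0 0 0 0"

```text
t: 9.75
tool_pos: [0.5528, -0.0151, 0.0085]
ee_rot: [3.141, 0.064, 0.0]
ft_force: [-4.4, 0.5, 5.1]
width: 0.0544
```

>>> drive_tool --pt "50 -0.05 0 -0.15 0" --pt "50 0 0.2 0 0" --pt "50 0 0.2 0 0" --pt "50 0 0.2 0 0" --pt "50 0 0.2 0 0" --pt "50 0 0.2 0 0" --pt "50 0 0 0 0" --force 40

```text
t: 10.45
tool_pos: [0.5531, -0.0254, 0.0085]
ee_rot: [3.141, 0.063, 0.002]
ft_force: [0.4, 1.8, 1.4]
width: 0.0542
```

>>> drive_tool --pt "50 0 0.2 0 0" --pt "50 0 0.2 0 0" --pt "50 0 0.2 0 0" --pt "50 0 0.2 0 0" --pt "50 0 0.2 0 0" --pt "50 0 0 0 0"

```text
t: 11.05
tool_pos: [0.5533, -0.0354, 0.0085]
ee_rot: [3.141, 0.063, 0.001]
ft_force: [0.5, 4.3, 4.6]
width: 0.0542
```

>>> drive_tool --pt "50 0 0.2 -0.05 0" --pt "50 0 0.2 0 0" --pt "50 0 0.2 0 0" --pt "50 0 0.2 0 0" --pt "50 0 0.2 0 0" --pt "50 0 0 0 0"

```text
t: 11.65
tool_pos: [0.5534, -0.0457, 0.0085]
ee_rot: [3.14, 0.063, -0.0]
ft_force: [-0.3, 2.4, 1.7]
width: 0.054
```

```bash
python3 - <<'E'
from h import *
p=pf(-.112)
go(*p,.0085,2.2)
c=eyes.get_image('side'); cv2.imwrite('pics/s11.png',cv2.resize(c['img'][190:390,280:440],None,fx=3,fy=3,interpolation=cv2.INTER_CUBIC))
E
```

```text
t 11.65 pos [553.4 -45.7   8.5] xang 2.31 F [-0.3  2.4  1.7] w 54.0 tilt [-0.    -0.001 -1.   ]
yaw 0.11
after-yaw tool delta cm [ 0.03 -2.96 -0.  ]
tool delta cm [ 0.04 -2.96 -0.  ] q6 [-0.18  0.22  1.62 -0.    1.3  -0.22]
```

View pics/s11.png

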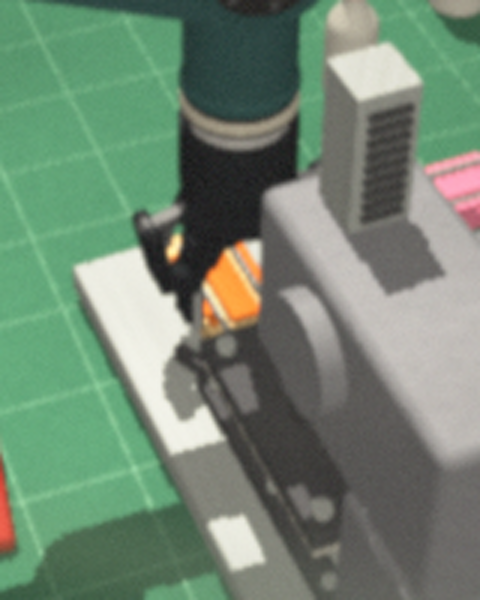

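>>> drive_tool --pt "100 0 0 0 0" --pt "100 0 0 0 0" --pt "100 0 0 0 0" --pt "100 0 0 -1 0" --pt "100 0 -1 -3 0" --pt "100 0 -3 -3 0" --pt "100 0 -4 -2 0" --pt "100 0 -4 0 0" --pt "100 0 -2 0 0" --pt "100 0 0 0 0" --pt "100 0 0 0 0"

```text
t: 12.8
tool_pos: [0.5479, 0.0947, 0.0992]
ee_rot: [3.14, 0.065, 0.001]
ft_force: [0.2, 0.8, -0.7]
width: 0.0854
```

```bash
python3 - <<'E'
from h import *
go(*pf(-.112),.0085,2.2)
s=robot.state(); Rm=R.from_rotvec(s['ee_rot']).as_matrix()
c=eyes.get_image('side'); o=np.array([230,80]); im=cv2.resize(c['img'][80:280,230:430],None,fx=4,fy=4,interpolation=cv2.INTER_CUBIC)
raw=im.copy()
for z in range(0,13):
  for h in (-.057,-.0425,0,.0425,.057):
    p=s['tool_pos']+Rm[:,0]*h+np.array([0,0,z*.01]); u=proj(c,p); 
    cv2.circle(im,tuple(int(q) for q in (u-o+.5)*4),2,(0,255,255) if z%5 else (0,0,255),-1)
cv2.imwrite('pics/s12.png',np.hstack([im[0:600,0:400+200]])[:, :800])
c=eyes.get_image('top'); cv2.imwrite('pics/t12.png',cv2.resize(c['img'][150:290,290:480],None,fx=4,fy=4,interpolation=cv2.INTER_CUBIC))
E
```

```text
t 12.8 pos [547.9  94.7  99.2] xang 2.38 F [ 0.2  0.8 -0.7] w 85.4 tilt [ 0.001 -0.001 -1.   ]
yaw 0.18
after-yaw tool delta cm [ 0.04 11.09  9.07]
tool delta cm [-0.   11.08  9.08] q6 [ 0.07  0.14  1.52 -0.    1.48  0.03]
```

View pics/s12.png

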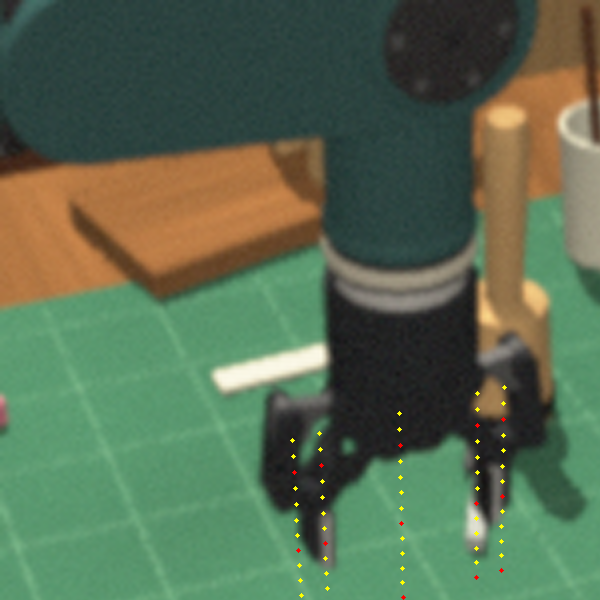

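View pics/t12.png

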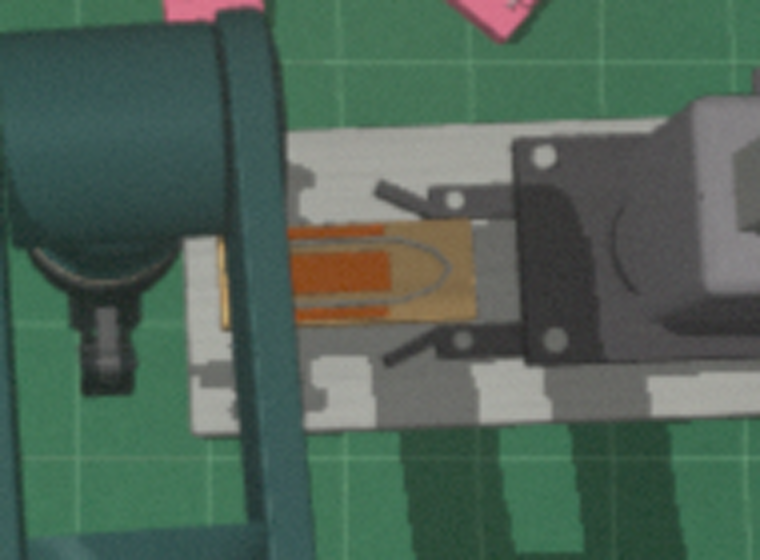

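```bash
python3 - <<'E'
from h import *
import pickle
c0=pickle.load(open('side0.pkl','rb'))
c=eyes.get_image('side'); print(np.abs(np.array(c['T'])-c0['T']).max(), c['fx']-c0['fx'])
s=robot.state(); print(s['tool_pos'],s['qpos'])
d=cv2.absdiff(c['img'],c0['img']).sum(2); 
cv2.imwrite('pics/s13.png',c['img'])
# bench static features: die card corner / bed front corners
for p in ([.6339,.0451,.03],[.4673,.0386,.03]): print(proj(c,p))
E
```

```text
0.0 0.0
[0.54791993 0.09360702 0.09866073] [ 6.75031186e-02  1.44682360e-01  1.51925483e+00 -4.69719347e-04
  1.47770624e+00  2.85409517e-02]
[375.5666475  257.71039579]
[303.79314457 278.73555487]
```

View pics/s13.png

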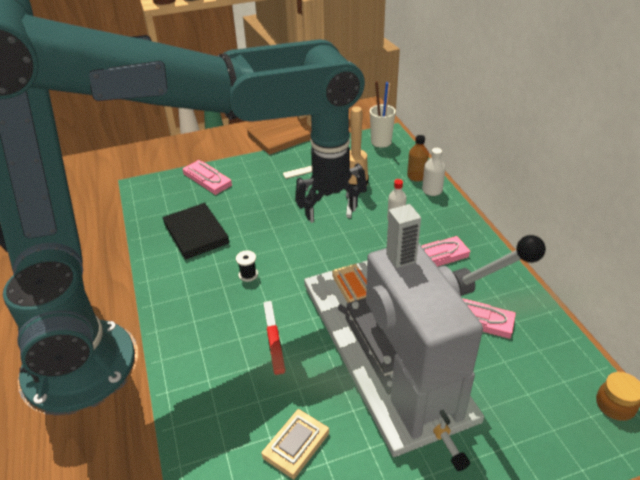

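Visible here: the die lies between the guides with its tip near (410,208) in the full top frame. In the side view the knuckles stand about 20 mm outside the fingertips, so an upright gripper cannot follow under the platen. I need to lean the tool, so I'll test how the arm behaves at its reach limit, high up and clear of everything.

>>> drive_tool --pt "30 0 0 -4 0" --pt "30 0 0 -4 0" --pt "30 0 0 -4 0" --pt "30 4 0 0 0" --pt "30 4 0 0 0" --pt "30 4 0 0 0" --pt "30 4 0 0 0" --pt "30 4 0 0 0" --pt "30 4 0 0 0" --pt "30 4 0 0 0" --pt "30 4 0 0 0"

```text
t: 14.05
tool_pos: [0.8424, 0.1028, 0.1992]
ee_rot: [-3.139, -0.06, -0.016]
ft_force: [-0.0, -0.7, 1.2]
width: 0.0254
```

```bash
python3 - <<'E'
from h import *
go(*pf(-.112),.0085,2.2)
s=robot.state();print(s['qpos'],s['qd'].round(2))
E
```

```text
t 14.05 pos [842.4 102.8 199.2] xang 2.19 F [-0.  -0.7  1.2] w 25.4 tilt [ 0.01   0.002 -1.   ]
yaw -0.01
after-yaw tool delta cm [-29.41  10.76  19.07]
tool delta cm [-29.6   10.79  18.75] q6 [0.05 0.88 0.27 0.   1.98 0.02]
[5.41173519e-02 8.78209274e-01 2.73604782e-01 1.35346863e-03
 1.97955663e+00 1.64161468e-02] [-0.03  0.28 -0.    0.01 -0.21 -0.03]
```

>>> drive_tool --pt "30 4 0 0 0" --pt "30 4 0 0 0" --pt "30 4 0 0 0" --pt "30 0 0 0 0"

```text
t: 14.45
tool_pos: [0.8824, 0.0979, 0.1718]
ee_rot: [-3.13, -0.059, -0.135]
ft_force: [0.2, -0.4, -0.5]
width: 0.0259
```

```bash
python3 - <<'E'
from h import *
go(*pf(-.112),.0085,2.2)
s=robot.state();print(s['qpos'],s['qd'].round(2))
E
```

```text
t 14.45 pos [882.4  97.9 171.8] xang 2.15 F [ 0.2 -0.4 -0.5] w 25.9 tilt [ 0.086  0.01  -0.996]
yaw -0.05
after-yaw tool delta cm [-33.39  10.12  16.33]
tool delta cm [-34.67  10.24  13.33] q6 [0.04 0.91 0.28 0.01 1.87 0.01]
[0.04425917 0.90999015 0.27692837 0.0064354  1.86846088 0.00865542] [ 0.01 -0.02 -0.01  0.    0.04  0.  ]
```

The tool does lean once the arm hits its reach limit, 5° so far, and the lean stays. If I repeat this where straight out from the base is the feed direction (-y), I get the lean into the press that I need.

```bash
python3 - <<'E'
from h import *
go(.36,.03,.30)
s=robot.state(); Rm=R.from_rotvec(s['ee_rot']).as_matrix()
print('leg2',100*Rm.T@np.array([-.34,-.48,0]),'leg3',100*Rm.T@np.array([0,-.4,-.0]))
E
```

```text
t 14.45 pos [882.4  97.9 171.8] xang 2.15 F [ 0.2 -0.4 -0.5] w 25.9 tilt [ 0.086  0.01  -0.996]
tool delta cm [-51.16   4.71 -17.32] q6 [0.04 0.91 0.28 0.01 1.87 0.01]
leg2 [-35.64137819  46.67096394  -3.39312321] leg3 [-1.49273616 39.97015326 -0.39823025]
```

>>> drive_tool --pt "0 -4.2 0.4 -1.5 0" --pt "0 -4.2 0.4 -1.5 0" --pt "0 -4.2 0.4 -1.5 0" --pt "0 -4.2 0.4 -1.5 0" --pt "0 -4.2 0.4 -1.5 0" --pt "0 -4.2 0.4 -1.5 0" --pt "0 -4.2 0.4 -1.5 0" --pt "0 -4.2 0.4 -1.5 0" --pt "0 -4.2 0.4 -1.5 0" --pt "0 -4.2 0.4 -1.5 0" --pt "0 -4.2 0.4 -1.5 0" --pt "0 -4.2 0.4 -1 0"

```text
t: 15.65
tool_pos: [0.3705, 0.0306, 0.3049]
ee_rot: [-3.129, -0.062, -0.147]
ft_force: [-0.5, -1.0, 1.1]
width: 0.0
```

```bash
python3 - <<'E'
from h import *
go(.02,-.45,.30)
E
```

```text
t 15.65 pos [370.5  30.6 304.9] xang 2.25 F [-0.5 -1.   1.1] w 0.0 tilt [ 0.094  0.01  -0.996]
tool delta cm [-36.8   46.62  -3.29] q6 [-0.09 -0.39  1.59  0.02  1.85 -0.12]
```

>>> drive_tool --pt "0 -1 3.8 -0.1 0" --pt "0 -1 3.8 -0.1 0" --pt "0 -1 3.8 -0.1 0" --pt "0 -1 3.8 -0.1 0" --pt "0 -1 3.8 -0.1 0" --pt "0 -1 3.8 -0.1 0" --pt "0 -1 3.8 -0.1 0" --pt "0 -1 3.8 -0.1 0" --pt "0 -3.4 2.6 -0.3 0" --pt "0 -3.4 2.6 -0.3 0" --pt "0 -3.4 2.6 -0.3 0" --pt "0 -3.4 2.6 -0.3 0" --pt "0 -3.4 2.6 -0.3 0" --pt "0 -3.4 2.6 -0.3 0" --pt "0 -3.4 2.6 -0.3 0" --pt "0 -3.4 2.6 -0.3 0"

```text
t: 17.25
tool_pos: [0.0382, -0.4952, 0.3001]
ee_rot: [-3.13, -0.061, -0.143]
ft_force: [-0.1, -0.3, -0.7]
width: 0.0006
```

```bash
python3 - <<'E'
from h import *
go(.0,-.8,.30)
E
```

```text
t 17.25 pos [  38.2 -495.2  300.1] xang 2.23 F [-0.1 -0.3 -0.7] w 0.6 tilt [ 0.091  0.01  -0.996]
tool delta cm [-4.98 30.3  -0.63] q6 [-1.67 -0.03  1.3   0.09  1.88 -1.68]
```

>>> drive_tool --pt "0 -0.6 4.5 0 0" --pt "0 -0.6 4.5 0 0" --pt "0 -0.6 4.5 0 0" --pt "0 -0.6 4.5 0 0" --pt "0 -0.6 4.5 0 0" --pt "0 -0.6 4.5 0 0" --pt "0 -0.6 4.5 0 0" --pt "0 0 4.9 0 0" --pt "0 0 4.9 0 0" --pt "0 0 4.9 0 0" --pt "0 0 4.9 0 0" --pt "0 0 4.9 0 0" --pt "0 0 4.9 0 0"

```text
t: 18.55
tool_pos: [0.0239, -0.9051, 0.2062]
ee_rot: [2.964, 0.046, 0.139]
ft_force: [-0.4, 0.5, 0.8]
width: 0.0001
```

```bash
python3 - <<'E'
from h import *
go(.0,-.8,.30)
E
```

```text
t 18.55 pos [  23.9 -905.1  206.2] xang 2.23 F [-0.4  0.5  0.8] w 0.1 tilt [ 0.095 -0.172 -0.98 ]
tool delta cm [ -1.13  -8.76 -11.23] q6 [-1.65  0.88  0.27  0.11  1.82 -1.64]
```

>>> drive_tool --pt "0 0 4 -2.9 0" --pt "0 0 4 -2.9 0" --pt "0 0 4 -2.9 0" --pt "0 0 4 -2.9 0" --pt "0 0 4 -2.9 0"

```text
t: 19.05
tool_pos: [0.0168, -0.9098, 0.3111]
ee_rot: [2.805, 0.035, 0.134]
ft_force: [-0.1, -0.7, -0.0]
width: -0.0001
```

```bash
python3 - <<'E'
from h import *
go(.0,-.8,.30)
E
```

```text
t 19.05 pos [  16.8 -909.8  311.1] xang 2.28 F [-0.1 -0.7 -0. ] w -0.1 tilt [ 0.097 -0.325 -0.941]
tool delta cm [ -1.33 -10.76  -2.69] q6 [-1.66  0.77  0.27  0.13  1.78 -1.64]
```

>>> drive_tool --pt "0 0 4.5 -2 0" --pt "0 0 4.5 -2 0" --pt "0 0 4.5 -2 0" --pt "0 0 4.5 -2 0" --pt "0 0 4.5 -2 0" --pt "0 0 4.5 -2 0" --pt "0 0 4.5 -2 0" --pt "0 0 4.5 -2 0"

```text
t: 19.85
tool_pos: [0.0078, -0.929, 0.4362]
ee_rot: [2.554, 0.016, 0.128]
ft_force: [-0.3, 1.1, 0.2]
width: 0.0001
```

```bash
python3 - <<'E'
from h import *
go(.0,-.8,.30)
E
```

```text
t 19.85 pos [   7.8 -929.   436.2] xang 2.25 F [-0.3  1.1  0.2] w 0.1 tilt [ 0.095 -0.551 -0.829]
tool delta cm [ -1.47 -18.26   4.12] q6 [-1.68  0.65  0.27  0.16  1.64 -1.64]
```

>>> drive_tool --pt "0 0 4.5 -2 0" --pt "0 0 4.5 -2 0" --pt "0 0 4.5 -2 0" --pt "0 0 4.5 -2 0" --pt "0 0 4.5 -2 0"

```text
t: 20.35
tool_pos: [-0.0009, -0.9158, 0.535]
ee_rot: [2.398, 0.006, 0.123]
ft_force: [0.5, -1.0, 0.3]
width: 0.0003
```

```bash
cat >> h.py <<'E'
def legs(*pts):
    s=robot.state(); Rm=R.from_rotvec(s['ee_rot']).as_matrix(); p=s['tool_pos']
    print('t',round(s['t'],2),'pos',np.round(p*1000,1),'F',np.round(s['ft_force'],1),'z',Rm[:,2].round(3),'x',Rm[:,0].round(3),'q',s['qpos'].round(2))
    for q in pts:
        d=100*Rm.T@(np.array(q)-p); n=int(np.ceil(np.linalg.norm(d)/4.6)); print(q,n,'rows of',(d/n).round(2),'total',d.round(2)); p=np.array(q)
E
python3 - <<'E'
from h import *
legs((.1,-.62,.38),(.32,-.30,.34),(.38,.10,.30),(*pf(-.24),.14))
E
```

```text
t 20.35 pos [-9.000e-01 -9.158e+02  5.350e+02] F [ 0.5 -1.   0.3] z [ 0.091 -0.673 -0.734] x [0.995 0.039 0.088] q [-1.7   0.56  0.27  0.18  1.58 -1.64]
(0.1, -0.62, 0.38) 8 rows of [ 1.23 -4.07 -0.95] total [  9.83 -32.59  -7.63]
(0.32, -0.3, 0.34) 9 rows of [ 2.53 -3.   -1.85] total [ 22.79 -26.99 -16.62]
(0.38, 0.1, 0.3) 9 rows of [ 0.8  -3.6  -2.61] total [  7.17 -32.41 -23.46]
(np.float64(0.547824), np.float64(0.11183199999999999), 0.14) 6 rows of [ 2.56 -2.03  2.08] total [ 15.35 -12.17  12.47]
```

>>> drive_tool --pt "0 1.2 -4.1 -0.9 0" --pt "0 1.2 -4.1 -0.9 0" --pt "0 1.2 -4.1 -0.9 0" --pt "0 1.2 -4.1 -0.9 0" --pt "0 1.2 -4.1 -0.9 0" --pt "0 1.2 -4.1 -0.9 0" --pt "0 1.2 -4.1 -0.9 0" --pt "0 1.2 -4.1 -0.9 0" --pt "0 2.5 -3 -1.8 0" --pt "0 2.5 -3 -1.8 0" --pt "0 2.5 -3 -1.8 0" --pt "0 2.5 -3 -1.8 0" --pt "0 2.5 -3 -1.8 0" --pt "0 2.5 -3 -1.8 0" --pt "0 2.5 -3 -1.8 0" --pt "0 2.5 -3 -1.8 0" --pt "0 2.5 -3 -1.8 0"

```text
t: 22.05
tool_pos: [0.3133, -0.3116, 0.3385]
ee_rot: [2.399, 0.004, 0.129]
ft_force: [0.2, -0.5, -0.1]
width: -0.0002
```

```bash
python3 - <<'E'
from h import *
legs((.38,.10,.30),(*pf(-.24),.14))
E
```

```text
t 22.05 pos [ 313.3 -311.6  338.5] F [ 0.2 -0.5 -0.1] z [ 0.094 -0.673 -0.734] x [0.995 0.039 0.092] q [-0.46 -0.52  1.78 -0.6   1.43 -0.51]
(0.38, 0.1, 0.3) 10 rows of [ 0.79 -3.32 -2.42] total [  7.89 -33.22 -24.24]
(np.float64(0.547824), np.float64(0.11183199999999999), 0.14) 6 rows of [ 2.55 -2.03  2.09] total [ 15.28 -12.2   12.53]
```

>>> drive_tool --pt "0 0.8 -3.3 -2.4 0" --pt "0 0.8 -3.3 -2.4 0" --pt "0 0.8 -3.3 -2.4 0" --pt "0 0.8 -3.3 -2.4 0" --pt "0 0.8 -3.3 -2.4 0" --pt "0 0.8 -3.3 -2.4 0" --pt "0 0.8 -3.3 -2.4 0" --pt "0 0.8 -3.3 -2.4 0" --pt "0 0.8 -3.3 -2.4 0" --pt "0 0.8 -3.3 -2.4 0"

```text
t: 23.05
tool_pos: [0.3809, 0.0971, 0.2995]
ee_rot: [2.403, 0.006, 0.127]
ft_force: [0.4, -0.4, -0.1]
width: -0.0
```

```bash
python3 - <<'E'
from h import *
legs((*pf(-.21),.13),(*pf(-.175),.04))
E
```

```text
t 23.05 pos [380.9  97.1 299.5] F [ 0.4 -0.4 -0.1] z [ 0.094 -0.67  -0.737] x [0.995 0.04  0.09 ] q [ 0.64 -0.07  1.52 -0.71  1.99  0.44]
(np.float64(0.5489459999999999), np.float64(0.08185299999999998), 0.13) 6 rows of [ 2.52 -1.79  2.51] total [ 15.13 -10.75  15.08]
(np.float64(0.5502549999999999), np.float64(0.04687749999999999), 0.04) 3 rows of [-0.27 -1.15  2.99] total [-0.82 -3.44  8.98]
```

>>> drive_tool --pt "0 2.5 -1.8 2.5 0" --pt "0 2.5 -1.8 2.5 0" --pt "0 2.5 -1.8 2.5 0" --pt "0 2.5 -1.8 2.5 0" --pt "0 2.5 -1.8 2.5 0" --pt "0 2.5 -1.8 2.5 0" --pt "0 0 0 0 0"

```text
t: 23.75
tool_pos: [0.547, 0.0788, 0.1242]
ee_rot: [2.4, 0.007, 0.115]
ft_force: [-1.1, 0.1, -0.1]
width: -0.0005
```

```bash
python3 - <<'E'
from h import *
legs((*pf(-.175),.04))
s=robot.state(); Rm=R.from_rotvec(s['ee_rot']).as_matrix()
for n,(x0,y0,x1,y1) in {'side':(230,100,430,300),'top':(230,140,430,290)}.items():
    c=eyes.get_image(n); im=cv2.resize(c['img'][y0:y1,x0:x1],None,fx=4 if n=='top' else 3,fy=4 if n=='top' else 3,interpolation=cv2.INTER_CUBIC)
    k=4 if n=='top' else 3
    for a in range(0,8):
        u=proj(c,s['tool_pos']-Rm[:,2]*a*.01); cv2.circle(im,tuple(int(q) for q in (u-[x0,y0]+.5)*k),2,(0,255,255) if a%5 else (0,0,255),-1)
    cv2.imwrite(f'pics/{n}14.png',im)
E
```

```text
t 23.75 pos [547.   78.8 124.2] F [-1.1  0.1 -0.1] z [ 0.085 -0.673 -0.735] x [0.996 0.038 0.081] q [ 0.45  0.3   1.47 -0.7   1.64  0.5 ]
(np.float64(0.5502549999999999), np.float64(0.04687749999999999), 0.04) 2 rows of [-0.24 -1.66  4.18] total [-0.48 -3.32  8.37]
```

View pics/side14.png

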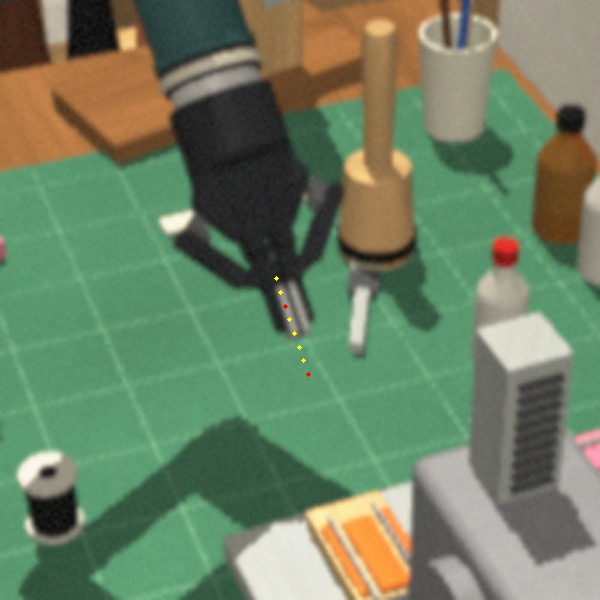

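View pics/top14.png

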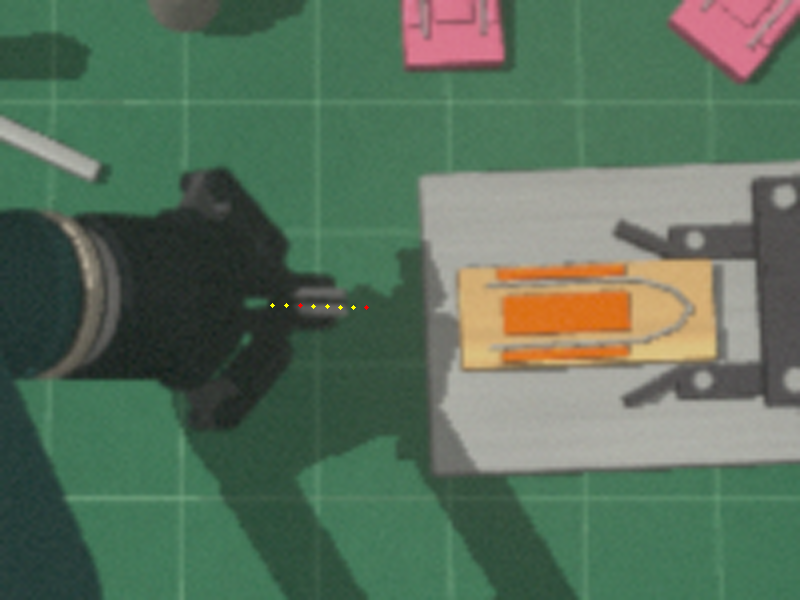

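```bash
python3 - <<'E'
from h import *
import pickle
cs=pickle.load(open('side0.pkl','rb'));ct=pickle.load(open('top0.pkl','rb'))
s=robot.state(); Rm=R.from_rotvec(s['ee_rot']).as_matrix()
def tri(a,b):
    o1,d1=ray(ct,*a);o2,d2=ray(cs,*b); k=np.linalg.lstsq(np.c_[d1,-d2],o2-o1,rcond=None)[0]; p=o1+d1*k[0];q=o2+d2*k[1]; return (p+q)/2,np.linalg.norm(p-q)
p,e=tri((230+347/4,140+303/4),(230+300/3,100+335/3)); print(p,e, 'in tool mm',1000*Rm.T@(p-s['tool_pos']))
for u,v in((458,268),(463,370),(715,260),(718,360)):
    q=pl(ct,230+u/4,140+v/4,.048)[:2]-M; print('die d',round(q@F*1000,1),'lat',round(q@A*1000,1))
E
```

```text
[0.54519366 0.08808989 0.15129721] 0.0010414716372971855 in tool mm [  0.6335064    8.89248853 -22.11585071]
die d -152.4 lat 27.8
die d -152.1 lat -28.6
die d -10.7 lat 27.3
die d -12.1 lat -28.1
```

```bash
python3 - <<'E'
from h import *
s=robot.state(); p=s['tool_pos']
f=np.array([.5452,.0881,.1513])
t1=np.array([*pf(-.160),.060]); t2=np.array([*pf(-.157),.046])
legs(tuple(p+t1-f),tuple(p+t2-f))
Rm=R.from_rotvec(s['ee_rot']).as_matrix(); print('1cm feed',Rm.T@np.array([*F,0]),'1cm up',Rm.T@[0,0,1.])
E
```

```text
t 23.85 pos [546.8  79.8 129. ] F [-0.   1.3  1.3] z [ 0.089 -0.672 -0.735] x [0.996 0.038 0.087] q [ 0.46  0.3   1.47 -0.7   1.64  0.5 ]
(np.float64(0.5524282178718748), np.float64(0.023578455366364395), np.float64(0.03770173066569818)) 3 rows of [-0.15 -0.66  3.51] total [-0.44 -1.99 10.54]
(np.float64(0.5525404178718748), np.float64(0.020580555366364398), np.float64(0.023701730665698195)) 1 rows of [-0.12 -0.72  1.23] total [-0.12 -0.72  1.23]
1cm feed [-5.66756738e-04  7.38221175e-01  6.74557949e-01] 1cm up [ 0.08660422  0.67206009 -0.73541481]
```

>>> drive_tool --pt "0 -0.1 -0.6 3 0" --pt "0 -0.1 -0.6 3 0" --pt "0 -0.1 -0.5 2.5 0" --pt "0 -0.1 -0.3 2 0" --pt "0 0 0 0 0" --pt "0 0 0 0 0"

```text
t: 24.45
tool_pos: [0.5538, 0.0249, 0.0406]
ee_rot: [2.402, 0.005, 0.128]
ft_force: [-0.2, -0.9, 1.0]
width: 0.0002
```

```bash
cat > look.py <<'E'
from h import *
import sys
k0=sys.argv[1]
s=robot.state(); Rm=R.from_rotvec(s['ee_rot']).as_matrix()
legs()
for n,(x0,y0,x1,y1,k) in {'side':(290,190,440,340,4),'top':(270,165,470,275,4)}.items():
    c=eyes.get_image(n); im=cv2.resize(c['img'][y0:y1,x0:x1],None,fx=k,fy=k,interpolation=cv2.INTER_CUBIC)
    cv2.imwrite(f'pics/{n}{k0}.png',im)
E
python3 look.py 15
```

```text
t 24.45 pos [553.8  24.9  40.6] F [-0.2 -0.9  1. ] z [ 0.094 -0.671 -0.736] x [0.995 0.039 0.091] q [ 0.37  0.34  1.6  -0.73  1.44  0.55]
```

View pics/side15.png

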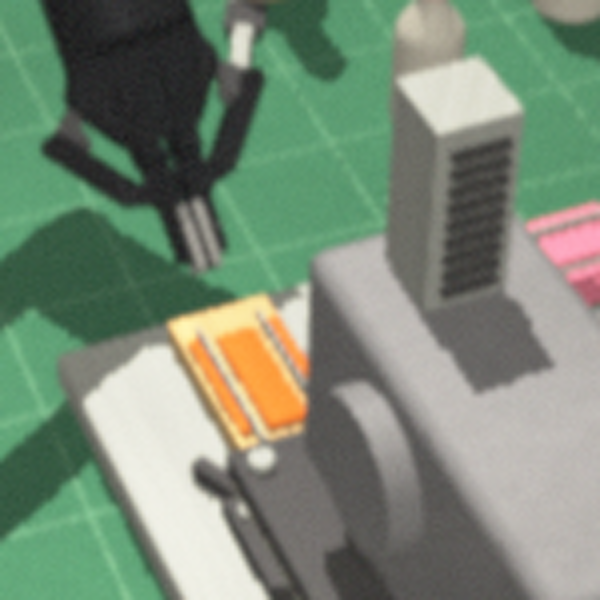

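View pics/top15.png

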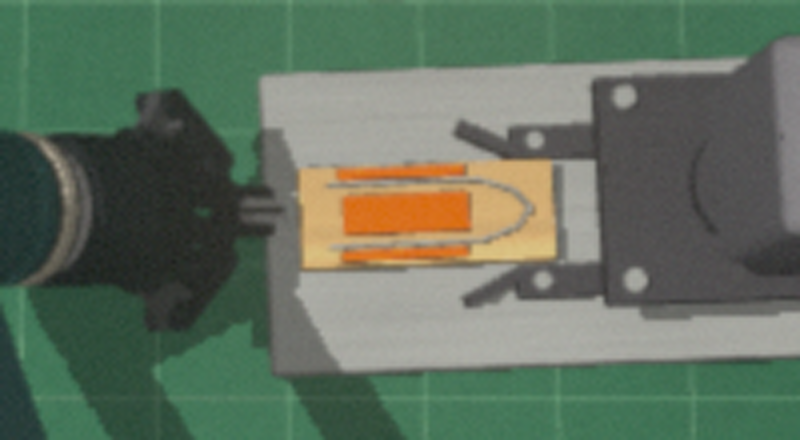

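```bash
cat >> h.py <<'E'
import pickle
cs=pickle.load(open('side0.pkl','rb'));ct=pickle.load(open('top0.pkl','rb'))
def tri(a,b):
    o1,d1=ray(ct,*a);o2,d2=ray(cs,*b); k=np.linalg.lstsq(np.c_[d1,-d2],o2-o1,rcond=None)[0]; p=o1+d1*k[0];q=o2+d2*k[1]; return (p+q)/2,np.linalg.norm(p-q)
E
python3 - <<'E'
from h import *
s=robot.state(); Rm=R.from_rotvec(s['ee_rot']).as_matrix()
p,e=tri((270+283/4,165+210/4),(290+207/4,190+266/4)); print(p,e, 'in tool mm',1000*Rm.T@(p-s['tool_pos']),'d',(p[:2]-M)@F,(p[:2]-M)@A)
for u,v in((300,169),(303,269),(556,160),(559,260)):
    q=pl(ct,270+u/4,165+v/4,.048)[:2]-M; print('die d',round(q@F*1000,1),'lat',round(q@A*1000,1))
legs()
E
```

```text
[0.55210171 0.03517214 0.06917571] 0.0011521458765728447 in tool mm [  0.59169897  11.82876644 -27.47691185] d -0.1632336319025728 0.0014076376961226192
die d -151.3 lat 27.2
die d -152.1 lat -28.0
die d -10.1 lat 27.3
die d -11.6 lat -28.2
t 24.55 pos [554.5  25.5  41. ] F [-0.2 -0.1  0.3] z [ 0.095 -0.67  -0.736] x [0.995 0.04  0.092] q [ 0.37  0.34  1.6  -0.73  1.44  0.55]
```

>>> drive_tool --pt "0 -0.1 -0.5 0.5 0" --pt "0 -0.1 -0.5 0.6 0" --pt "0 0 -0.4 0.4 0" --pt "0 0 0 0 0" --pt "0 0 0.22 0.2 0" --pt "0 0 0.22 0.2 0" --pt "0 0 0 0 0" --pt "0 0 0 0 0"

```text
t: 25.35
tool_pos: [0.5534, 0.0184, 0.0181]
ee_rot: [2.401, 0.005, 0.124]
ft_force: [-0.1, 0.1, -0.4]
width: 0.0002
```

```bash
python3 look.py 16
```

```text
t 25.35 pos [553.4  18.4  18.1] F [-0.1  0.1 -0.4] z [ 0.091 -0.671 -0.736] x [0.995 0.038 0.088] q [ 0.36  0.37  1.62 -0.73  1.41  0.57]
```

View pics/side16.png

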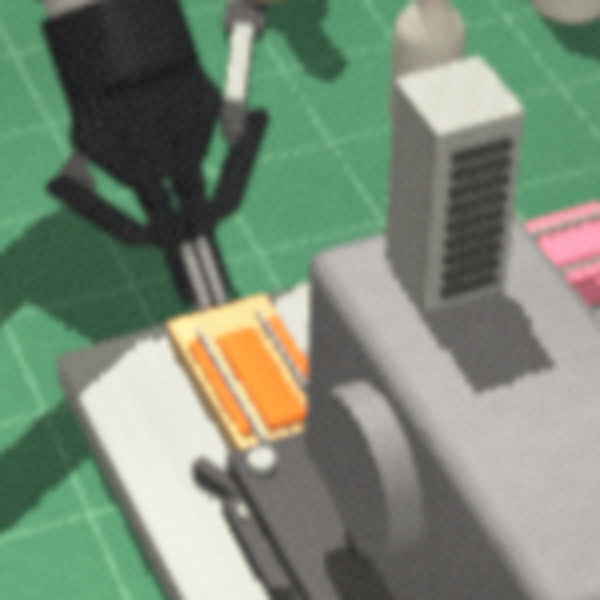

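View pics/top16.png

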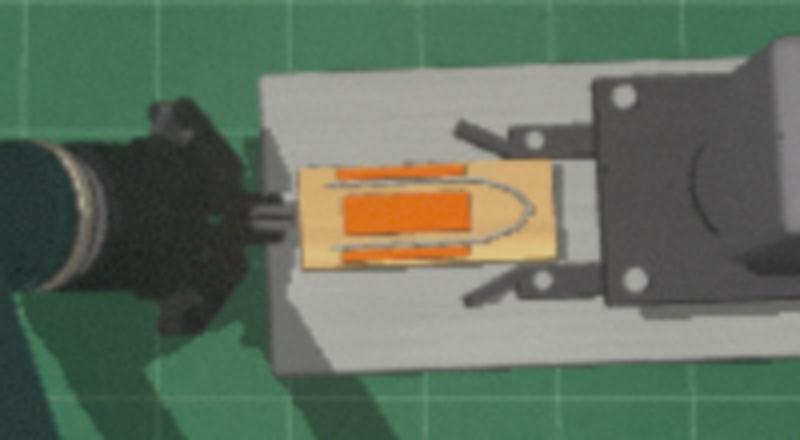

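>>> drive_tool --pt "0 0 0.22 0.2 0" --pt "0 0 0.22 0.2 0" --pt "0 0 0.22 0.2 0" --pt "0 0 0.22 0.2 0" --pt "0 0 0.22 0.2 0" --pt "0 0 0.22 0.2 0"

```text
t: 26.05
tool_pos: [0.554, 0.0007, 0.0179]
ee_rot: [2.401, 0.006, 0.124]
ft_force: [0.4, 3.3, 0.3]
width: 0.0002
```

```bash
python3 look.py 17
```

```text
t 26.05 pos [554.    0.7  17.9] F [0.4 3.3 0.3] z [ 0.091 -0.671 -0.736] x [0.995 0.039 0.088] q [ 0.33  0.35  1.64 -0.74  1.39  0.56]
```

View pics/top17.png

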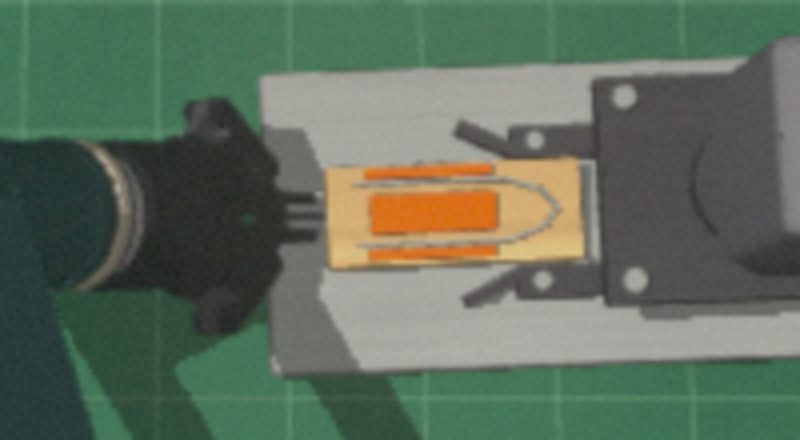

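View pics/side17.png

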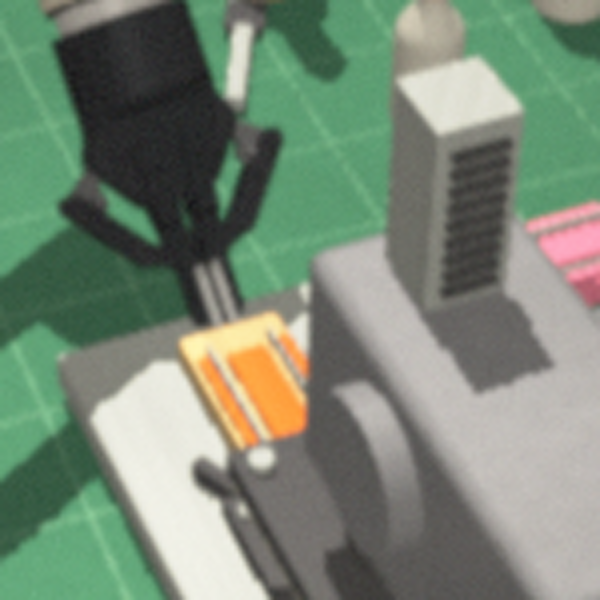

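>>> drive_tool --pt "0 0 0.37 0.34 0" --pt "0 0 0.37 0.34 0" --pt "0 0 0.37 0.34 0" --pt "0 0 0.37 0.34 0" --pt "0 0 0.37 0.34 0" --pt "0 0 0.37 0.34 0" --pt "0 0 0.37 0.34 0" --pt "0 0 0.37 0.34 0" --pt "0 0 0.37 0.33 0" --pt "0 0 0.37 0.34 0"

```text
t: 27.15
tool_pos: [0.556, -0.0497, 0.0179]
ee_rot: [2.401, 0.006, 0.124]
ft_force: [-0.7, 4.0, 2.9]
width: -0.0001
```

>>> drive_tool --pt "0 0 0.37 0.34 0" --pt "0 0 0.37 0.34 0" --pt "0 0 0.37 0.34 0" --pt "0 0 0.37 0.34 0" --pt "0 0 0.37 0.34 0" --pt "0 0 0.37 0.34 0" --pt "0 0 0.37 0.33 0" --pt "0 0 0.37 0.34 0" --pt "0 0 0.37 0.33 0" --pt "0 0 0.37 0.34 0"

```text
t: 28.15
tool_pos: [0.5579, -0.0999, 0.0179]
ee_rot: [2.401, 0.006, 0.124]
ft_force: [-0.1, 5.4, 4.0]
width: -0.0003
```

```bash
python3 look.py 18
```

```text
t 28.15 pos [557.9 -99.9  17.9] F [-0.1  5.4  4. ] z [ 0.091 -0.671 -0.735] x [0.995 0.039 0.088] q [ 0.15  0.3   1.72 -0.79  1.26  0.45]
```

View pics/top18.png

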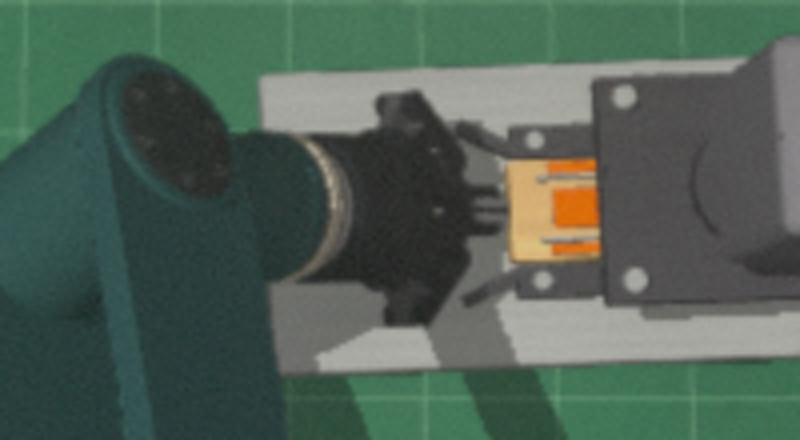

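View pics/side18.png

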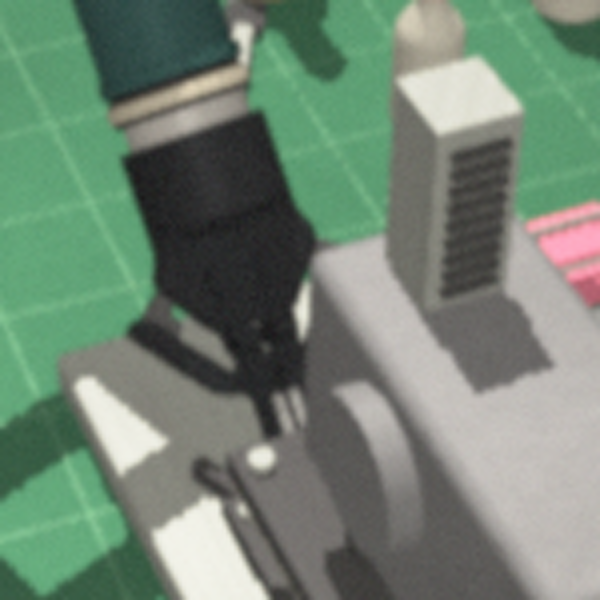

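>>> drive_tool --pt "0 0 0.37 0.34 0" --pt "0 0 0.37 0.34 0" --pt "0 0 0.37 0.34 0" --pt "0 0 0.37 0.34 0" --pt "0 0 0.37 0.33 0" --pt "0 0 0.3 0.27 0" --pt "0 0 0.22 0.2 0" --pt "0 0 0.15 0.14 0"

```text
t: 29.05
tool_pos: [0.5587, -0.1339, 0.0174]
ee_rot: [2.401, 0.005, 0.122]
ft_force: [-1.2, 1.5, -0.8]
width: -0.0003
```

>>> drive_tool --pt "0 0 0.07 0.07 0" --pt "0 0 0.08 0.07 0" --pt "0 0 0 0 0"

```text
t: 29.35
tool_pos: [0.5591, -0.1358, 0.0177]
ee_rot: [2.401, 0.006, 0.123]
ft_force: [-0.8, 1.7, -0.5]
width: 0.0001
```

```bash
python3 look.py 19
```

```text
t 29.35 pos [ 559.1 -135.8   17.7] F [-0.8  1.7 -0.5] z [ 0.091 -0.672 -0.735] x [0.995 0.039 0.087] q [ 0.08  0.29  1.73 -0.81  1.21  0.41]
```

View pics/top19.png

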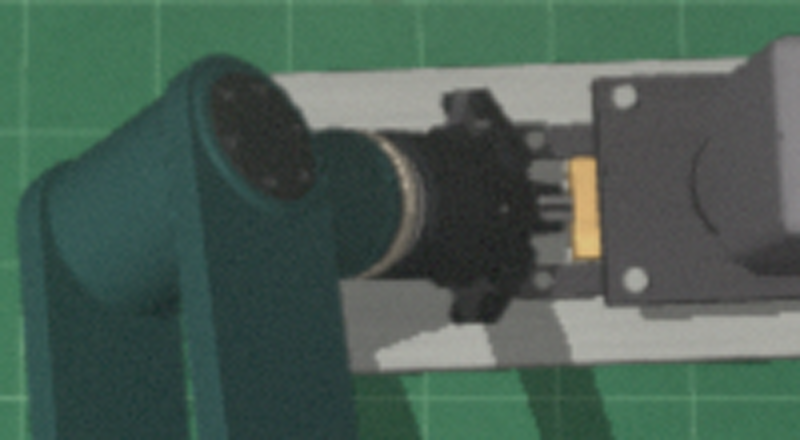

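View pics/side19.png

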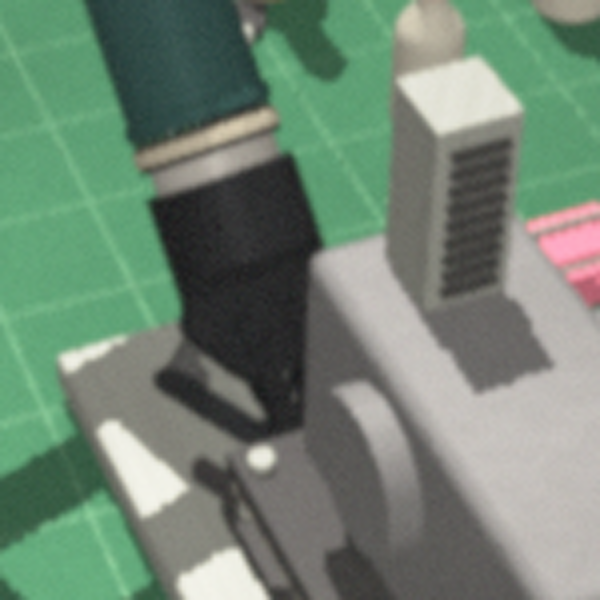

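```bash
python3 - <<'E'
from h import *
for u,v,z in((571,157,.048),(574,258,.048),(594,157,.114),(600,258,.114),(596,157,.092)):
    q=pl(ct,270+u/4,165+v/4,z)[:2]-M; print('d',round(q@F*1000,1),'lat',round(q@A*1000,1))
E
```

```text
d -1.7 lat 28.6
d -3.3 lat -27.3
d -3.4 lat 17.8
d -3.3 lat -35.0
d 2.5 lat 21.2
```

>>> drive_tool --pt "0 0 0.07 0.07 0" --pt "0 0 0.08 0.07 0"

```text
t: 29.65
tool_pos: [0.5596, -0.1374, 0.0179]
ee_rot: [2.401, 0.006, 0.125]
ft_force: [-0.6, 2.8, -0.3]
width: -0.0001
```

>>> drive_tool --pt "0 0 0.07 0.07 0" --pt "0 0 0.08 0.07 0"

```text
t: 29.85
tool_pos: [0.5596, -0.1396, 0.0179]
ee_rot: [2.401, 0.006, 0.124]
ft_force: [-0.2, 2.7, 0.3]
width: 0.0
```

>>> drive_tool --pt "0 0 0.04 0.03 0" --pt "0 0 0.04 0.04 0"

```text
t: 30.05
tool_pos: [0.5596, -0.1407, 0.0179]
ee_rot: [2.401, 0.006, 0.124]
ft_force: [-0.3, 3.0, 0.5]
width: 0.0001
```

>>> drive_tool --pt "0 0 0.04 0.03 0" --pt "0 0 0.04 0.04 0"

```text
t: 30.25
tool_pos: [0.5596, -0.1418, 0.0179]
ee_rot: [2.401, 0.006, 0.124]
ft_force: [0.4, 3.7, 0.3]
width: -0.0003
```

>>> drive_tool --pt "0 0 0.04 0.03 0" --pt "0 0 0.04 0.04 0"

```text
t: 30.45
tool_pos: [0.5596, -0.1426, 0.0179]
ee_rot: [2.401, 0.006, 0.124]
ft_force: [-1.2, 6.6, 1.9]
width: 0.0
```

>>> drive_tool --pt "0 0 0 0 0"

```text
t: 30.55
tool_pos: [0.5596, -0.1425, 0.0179]
ee_rot: [2.401, 0.006, 0.124]
ft_force: [-1.6, 4.8, 1.2]
width: -0.0
```

>>> drive_tool --pt "0 0 0.03 0.03 0" --pt "0 0 0 0 0"

```text
t: 30.75
tool_pos: [0.5596, -0.1425, 0.0178]
ee_rot: [2.402, 0.006, 0.124]
ft_force: [-0.9, 6.5, 2.0]
width: -0.0001
```

>>> drive_tool --pt "0 0 0.03 0.03 0" --pt "0 0 0 0 0"

```text
t: 30.95
tool_pos: [0.5597, -0.1426, 0.0179]
ee_rot: [2.403, 0.006, 0.125]
ft_force: [-1.8, 7.3, 3.3]
width: -0.0001
```

```bash
python3 look.py 20
```

```text
t 30.95 pos [ 559.7 -142.6   17.9] F [-1.8  7.3  3.3] z [ 0.092 -0.67  -0.737] x [0.995 0.039 0.088] q [ 0.07  0.28  1.73 -0.81  1.2   0.4 ]
```

View pics/side20.png

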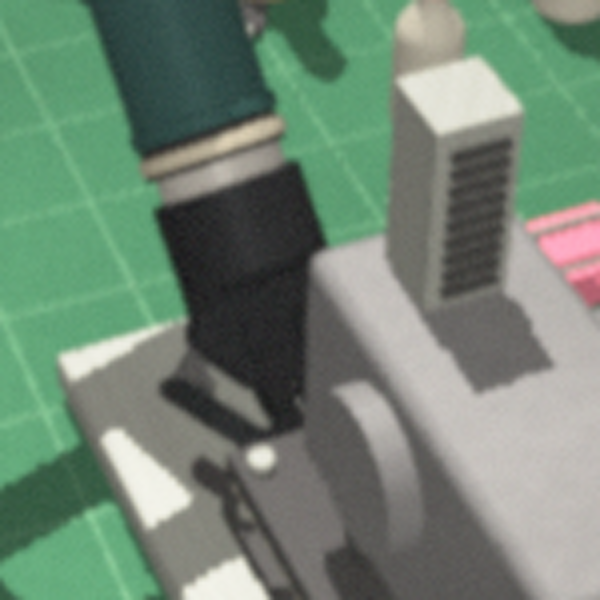

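View pics/top20.png

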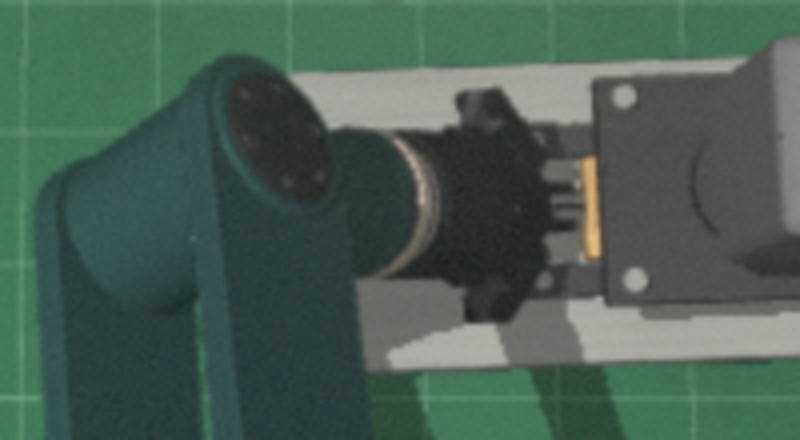

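>>> drive_tool --pt "0 0 0.03 0.03 0" --pt "0 0 0.03 0.03 0" --pt "0 0 0 0 0"

```text
t: 31.35
tool_pos: [0.5597, -0.1426, 0.0178]
ee_rot: [2.404, 0.006, 0.125]
ft_force: [-2.0, 11.4, 4.3]
width: 0.0
```

>>> drive_tool --pt "0 0 -0.22 -0.2 0" --pt "0 0 -0.37 -0.34 0" --pt "0 0 -0.74 -0.67 0" --pt "0 0 -1.5 -1.4 0" --pt "0 0 -2.2 -2 0" --pt "0 0 -2.2 -2 0" --pt "0 0 -2.2 -2 0" --pt "0 0 -2.2 -2.2 0" --pt "0 0 -1 -4 0" --pt "0 0 0 -4.5 0" --pt "0 0 0 -4.5 0" --pt "0 0 0 -4.5 0" --pt "0 0 0 -4.5 0" --pt "0 0 0 0 0"

```text
t: 32.75
tool_pos: [0.5355, 0.1738, 0.1797]
ee_rot: [2.406, 0.006, 0.137]
ft_force: [1.9, 0.3, 0.4]
width: -0.0004
```

```bash
python3 look.py 21; python3 - <<'E'
from h import *
c=eyes.get_image('side'); a=cs['img'];b=c['img']
f=lambda i:cv2.resize(i[400:480,400:500],None,fx=4,fy=4,interpolation=cv2.INTER_CUBIC)
cv2.imwrite('pics/rod.png',np.hstack([f(a),f(b)]))
t=eyes.get_image('top'); cv2.imwrite('pics/tfull.png',t['img'])
def sh(x,y,r): 
    y0,y1,x0,x1=r; return cv2.phaseCorrelate(cv2.cvtColor(x[y0:y1,x0:x1],6).astype(np.float32),cv2.cvtColor(y[y0:y1,x0:x1],6).astype(np.float32))
print('rod shift',sh(a,b,(420,475,425,475)))
E
```

```text
t 32.75 pos [535.5 173.8 179.7] F [1.9 0.3 0.4] z [ 0.101 -0.667 -0.738] x [0.994 0.042 0.098] q [ 0.6   0.34  1.3  -0.68  1.81  0.53]
rod shift ((-0.041186328124560134, -0.010996551656994313), 1.0155836912790934)
```

View pics/rod.png

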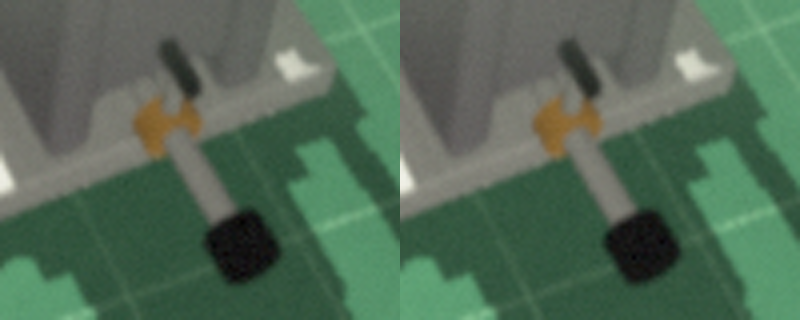

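View pics/tfull.png

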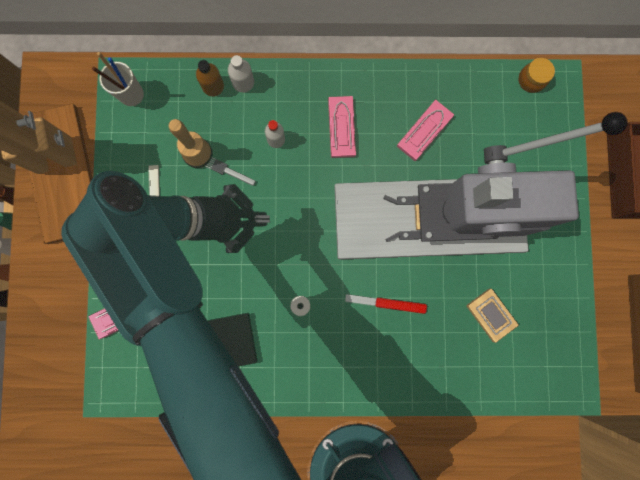

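View pics/top21.png

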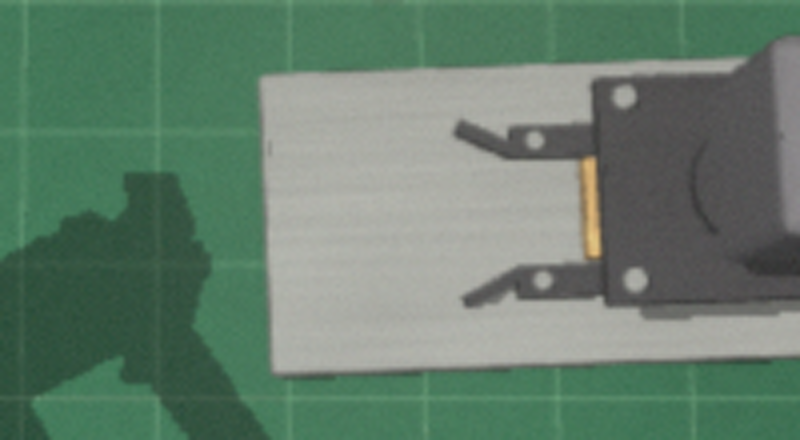

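View pics/side21.png

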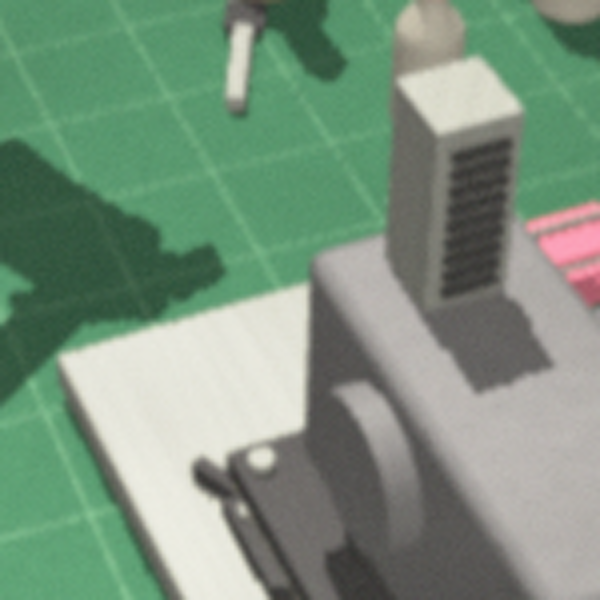

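The die's rear edge is unchanged after I withdrew (crop columns 583–586). The stop rod has not shifted (−0.04 px). The bystanders in view sit where they began, and the arm is clear. Handing in.

```bash
python3 -c "
from h import *
print(workorder.close_job()); print(robot.state()['t'])"
```

```text
the job is handed in; nothing more can be done
None
the job is handed in; nothing more can be done
```

The strap-end die is on the press bed, blades up and pointed end first, and pushed home against the back stop. I handed the job in at about 33 s; no verdict was reported.

**How it was done:**
- I gripped the die across its width, set it down in the flared guides and started it between them.
- The move commands have no tilt. An upright finger cannot follow the die under the platen, so I ran the arm against its reach limit away from the press, which leaned the tool by about 42°.
- With the fingers shut, I pushed the die in from behind and slowed to about 1 mm per step at the end.

**Last checks:**
- **Home:** the die stopped advancing, and the tool's y position did not change while the push force rose from 6.5 to 11.4 N. Sliding had taken about 3 to 5 N. The stop slips at about 16 N.
- **Depth:** the die's rear end sits about 6 mm inside the platen edge, within the expected 4 to 16 mm.
- **Stop setting:** the stop's rod at the back of the press showed no shift between the first and last pictures (−0.04 px).
- **After withdrawing:** the die stayed put and the arm was clear. Everything I could see on the bench was unmoved. The arm partly hid the slab, the folding bone and one pink look-alike in the last top view.

**What disagreed or failed:**
- The cameras put the fingertips roughly 15 to 25 mm short of the reported TCP along the tool. My first close passed over the die at little force, and I re-grasped lower.
- The platen hides the contact between die and stop, so "home" rests on force and position, not on sight.

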